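# Weigh a batch of filling barrels on the bakery beam scale

### The job

Weigh this batch: take the steel test weight off the scale and stand it in its wooden tray, then load every filling barrel on the bench into the scale, each slid sideways fully home into a slot of its own with its flange caught under the slotted plate. Then slide the poise along the beam until the pointer rests centred on the index. Squeeze the thin-walled barrels only gently, and do not push the other things on the bench about.

Things in the scene. Friction and masses are not known exactly. Their poses are not given: they have to be found in the camera images.
- load_plate: load plate, 300 mm wide (y), four slots. Origin: on the load floor (30 mm above the bench, moving up to 4 mm with the load), mid row; x points into the slots, whose open mouths face the robot, y along the row. Slot centres at y = -99, -33, 33, 99 mm; 40 mm wide. A barrel is fully home with its axis at x = 0 to 3 mm. The other point entries of the scale share these axes at level beam
- slotted_plate (a point): middle of the top of the slotted plate, 21 mm above the load floor: 6 mm thick, so 15 mm stays free between load floor and plate for the flange. Its prongs have rounded ends reaching to x = -58 mm of the load plate, the load floor begins at x = -50 mm; the flat strip behind the slots (x = 21 to 75 mm) carries the test weight at first
- scale: fixed grey base of the scale, 16 mm high, y = -190 to 160 mm, x = -58 to 168 mm. Origin: on the bench right below the load plate's. The beam runs along y at x = 135 mm, 180 mm above the bench, pivot at y = 118 mm on a column, pointer towards -y; it is a bar 310 mm long and 20 mm tall
- beam (a joint): tilt of the beam, rad, -0.1 to 0.1 (stops): 0 = pointer level with the index, positive = pointer too high (poise must go outward), negative = too low. It settles in about 1 s once let go. Near balance 10 mm of poise travel changes it by 0.027; each barrel calls for 20 to 32 mm of travel; the empty scale balances with the poise at about 0
- poise (a joint): position of the poise along the beam, m: 0 (near the pivot) to 0.16 (towards the pointer, the scale's -y); starts near 0. It stays where it is left, friction about 1.2 N; the notches on the beam are graduations only
- poise_knob (a point): centre of the top of the poise's upright round steel knob: 24 mm diameter, 40 mm tall; below it the brass block of the poise, 30 x 30 x 44 mm, rides on the beam. It rises and sinks with the beam (up to 2 cm)
- pointer (a point): dark pointer blade at the free end of the beam, 268 mm from the pivot
- index (a point): edge, next to the pointer tip, of the black index band (8 mm tall) round the white head of the fixed post at the beam's free end (post 215 mm high), 180 mm above the bench; the pointer is centred when level with it
- test_weight: polished steel test weight, 0.35 kg: body 44 mm diameter and 38 mm tall, thin neck, knob 24 mm diameter from 46 to 70 mm above its base. Origin: centre of its underside, z up. At first it stands on the strip behind the scale's slots
- weight_tray: shallow square wooden tray fixed to the bench, 100 x 100 mm outside, walls 4 mm thick and 22 mm high, inner floor 4 mm above the bench. Origin: centre of the underside, x and y along its sides
- barrel0: white plastic filling barrel standing on its heavy steel flange: flange 60 mm diameter, 8 mm thick, above it a tube 36 mm diameter up to 110 mm, then a steel nozzle 14 mm diameter up to 125 mm; about 0.16 kg. Thin-walled: 30 N of grip holds it well, more than 60 N per finger crushes it. Origin: centre of the underside, z up the tube. Three or four identical ones, the rest absent
- barrel1: white plastic filling barrel standing on its heavy steel flange: flange 60 mm diameter, 8 mm thick, above it a tube 36 mm diameter up to 110 mm, then a steel nozzle 14 mm diameter up to 125 mm; about 0.16 kg. Thin-walled: 30 N of grip holds it well, more than 60 N per finger crushes it. Origin: centre of the underside, z up the tube. Three or four identical ones, the rest absent
- barrel2: white plastic filling barrel standing on its heavy steel flange: flange 60 mm diameter, 8 mm thick, above it a tube 36 mm diameter up to 110 mm, then a steel nozzle 14 mm diameter up to 125 mm; about 0.16 kg. Thin-walled: 30 N of grip holds it well, more than 60 N per finger crushes it. Origin: centre of the underside, z up the tube. Three or four identical ones, the rest absent
- barrel3: white plastic filling barrel standing on its heavy steel flange: flange 60 mm diameter, 8 mm thick, above it a tube 36 mm diameter up to 110 mm, then a steel nozzle 14 mm diameter up to 125 mm; about 0.16 kg. Thin-walled: 30 N of grip holds it well, more than 60 N per finger crushes it. Origin: centre of the underside, z up the tube. Three or four identical ones, the rest absent
- soap: bystander, to be left alone: yellow soap bottle, 60 mm diameter, 170 mm tall; origin: centre of its underside
- cup: bystander, to be left alone: open steel cup, 72 mm diameter, 90 mm tall; origin: centre of its underside
- jar: bystander, to be left alone: glass jar, 72 mm diameter, 100 mm tall; origin: centre of its underside
- bowl: bystander, to be left alone: white bowl, 140 mm diameter, 60 mm tall; origin: centre of its underside
- can: bystander, to be left alone: food can, 72 mm diameter, 90 mm tall; origin: centre of its underside
There are look-alikes about, which are no part of the job. What is shaped like the barrel1 but orange is not meant.

How it is judged:
By the outcome, as a careful person would: the job done as asked, in the order asked, and still so for the second after the job is handed in, with the robot touching nothing.
Of barrel0, barrel1, barrel2, barrel3 only 3 to 4 are there at a start; the rules pass over those that are not, and their reading is None.
At some moment in a run one of barrel0, barrel1, barrel2, barrel3 may be knocked a few centimetres aside while the robot is not near it.
Once in a run the grip may slacken for a moment while it holds something.
It also fails if it takes over 210 s, if anything falls off the work surface, if the arm or the gripper's body presses on something with over 40 N, if the wrist force passes 120 N, or if a joint passes its speed limit or range.

### The arm

A 6-joint arm with a two-finger parallel gripper is mounted at the origin on the work surface. World frame = base frame: x ahead of the robot, y to its left, z up, the work surface at z = 0. Lengths are in m, angles in rad, forces in N, time in s.
With the tool pointing down it reaches from about 0.35 to 0.725 m from the base axis. Payload 4.3 kg.
Tool frame: the origin (TCP) lies midway between the tips of the shut fingers; the grasp point (between the pads) lies robot.hold_point_z behind it (robot.hold_point_z is the distance from the TCP to the grasp point, in m); z points along the fingers, y is the line along which they close (so a half turn about z gives the same grasp; the last joint's range is limited). The gripper opens to 85 mm and grips with 20 to 120 N. Pads are 22 mm wide; open, the fingers measure 114 mm over their backs; the gripper's body (76 mm by 85 mm) begins 54 mm behind the grasp point. The pads swing forward as they close: fully open they stand 13 mm farther back than shut.
Start: joints at [1.155, 0.377, 0.081, 1.274, 0, 1.46], TCP at [0.173, 0.548, 0.231] pointing down, gripper open.
Joint ranges: [-2.72, 2.72], [-0.84, 1.66], [-1.02, 1.22], [-1.77, 2.12], [-1.37, 1.28], [-3.14, 3.14]. Speed limits (rad/s): [2.57, 2.57, 3.14, 3.14, 3.14, 3.14].

### API

Orientations are given as a rotation vector (axis times angle).
In Python, from station import robot gives the robot as it stands.
- The arm moves only by the tool send_rows, never from a script. Its argument "commands" is a list of rows, each an object with "xyz": the shift along the world's x, y, z in mm, a list of three; "roll": the turn about the world's z in degrees. In form: [{"xyz": [x, y, z], "roll": roll}, ...]. A call has 1 to 5 rows; each row is the pose to reach, as a shift and turn from the pose commanded when the call began; what a row does not reach only later rows make up. A row lasts 1/12 s, in which the tool goes at most 41.7 mm and 7.16 degrees, less where a joint would pass 70% of its speed; a pose out of reach is approached as far as the arm can. A call with a gripper value outside its range is refused whole. "claw" is the opening, from 0 (shut) to 1 (fully open), set as the call begins (left out, the last holds). The fingers move at their own pace and stop on an object; "force" is the grip in N (left out, the last holds). Time passes only in rows, so rows that repeat a pose let the fingers close. It gives the time, the measured TCP pose, the force, the opening and the grip force at its end, in the units of the state.
- robot.state(): the state, without advancing time (a new reading comes with each control period).
- robot.capture(name): name is "side" or "top" or "wrist"; returns a dict with "image" (420x560x3 uint8, blue, green, red), "K" (3x3 intrinsics, pixels), "pose" (4x4, takes a point from camera to world coordinates). Camera axes: x right, y down, z forward; pixel columns grow to the right and rows downward; lengths in m; the calibration is good to about 2 mm. The wrist camera is an equidistant fisheye: a pixel r from the principal point sees the ray r / f radians off the axis. A picture is of the moment at which its call begins. There is no depth.
- robot.close_job(): hands the job in; it is judged then, once.
Trained networks look in a picture, given as the dict that the camera call returned (one of the last four; its "shot" number tells which), for a name from the list of things; names that differ only in an ending like _2 or _b are one class to them, and where a whole thing is asked for, a point or a joint stands for the part that bears it (a point fixed in the world has none). Each returns a list of dicts, best first, with "confidence" (0 to 1); they miss things now and then, are a little off and sometimes report something else, mostly with a low value. They report only what shows in the picture. A call takes as long as a camera call. They do not tell look-alikes from the thing itself.
- robot.outline_of(picture, query): "mask" (420x560 bool, what is visible of it) and "xy" ([column, row] in pixels, amid what is visible of it).
The state is a dict: "clock": time; "joint_pos": joint angles; "joint_velocities": joint speeds; "joint_efforts": joint torques, N m; "position": TCP position; "tool_rot": TCP orientation; "contact_force": force on the tool from outside, world axes, zero at the start; "wrist_torque": the same for the moment, N m; "grip_width": finger opening in m; "grip_force": force on a finger pad.
Only numpy, scipy, OpenCV 4.12 (cv2) and the standard library are available. Lean on these libraries where they do the work, as an engineer would, in place of code of your own. Each camera call takes 0.05 s, during which the arm holds its last target. There are 200 camera calls.

## Working session

There is one attempt and no reset: what is moved stays moved. The work goes in short steps, Python scripts to look and compute and a tool call to move; the robot and the scene stay as the last step left them, time stands still between calls to the robot, and variables do not carry over. Pictures are saved under pics/ and viewed, at most 14 in all, crops included, and the job is handed in when it is done.

Besides the shell and the picture viewer there is one more tool, called after ">>>" as a command line: name --argument value ..., lists and objects as JSON in quotes. send_rows: Moves the arm, as the interface text tells. Its arguments: {"type":"object","properties":{"commands":{"type":"array","items":{"type":"object","properties":{"xyz":{"type":"array","items":{"type":"number"}},"roll":{"type":"number"}}}},"claw":{"type":"number"},"force":{"type":"number"}},"required":["commands"]}

```bash
mkdir -p pics; ls; cat > h.py <<'E'
import numpy as np, cv2
from station import robot
def ray(p,uv):
    K=p["K"];T=np.array(p["pose"]);d=np.array([(uv[0]-K[0][2])/K[0][0],(uv[1]-K[1][2])/K[1][1],1.])
    return T[:3,3],T[:3,:3]@d
def onz(p,uv,z):
    o,d=ray(p,uv);return o+d*(z-o[2])/d[2]
def proj(p,X):
    T=np.array(p["pose"]);c=T[:3,:3].T@(np.array(X)-T[:3,3]);q=np.array(p["K"])@c;return q[:2]/q[2]
E
python3 - <<'E'
from h import *
s=robot.state();print(s,robot.hold_point_z)
ps={n:robot.capture(n) for n in("top","side")}
for n,p in ps.items():
    cv2.imwrite(f"pics/{n}0.png",p["image"]);print(n,np.round(p["pose"],3).tolist(),np.round(p["K"],1).tolist())
    for q in("barrel0","test_weight","weight_tray","slotted_plate","scale","poise","poise_knob","pointer","soap","cup","jar","bowl","can"):
        for r in robot.outline_of(p,q)[:6]:
            ys,xs=np.nonzero(r["mask"]);print(n,q,round(r["confidence"],2),np.round(r["xy"]),xs.min(),xs.max(),ys.min(),ys.max())
E
```

```text
pics
{'clock': 0.0, 'joint_pos': array([ 1.15471949e+00,  3.78057082e-01,  7.95922023e-02,  1.27439831e+00,
       -1.03613175e-05,  1.46046462e+00]), 'joint_velocities': array([ 0.0014192 , -0.00074222, -0.00146047,  0.00135782,  0.00136701,
       -0.00113556]), 'joint_efforts': array([-4.14004735e-04, -4.63601804e+01,  2.69875538e+01,  2.08671583e-02,
       -3.01948457e-04,  1.25449748e-05]), 'position': array([0.17281842, 0.54770963, 0.23035125]), 'tool_rot': array([-0.47831426, -3.10443141,  0.00313852]), 'contact_force': array([0.34174702, 0.52380012, 0.01544018]), 'wrist_torque': array([ 0.01771469, -0.04251314, -0.04038917]), 'grip_force': 0.0, 'grip_width': 0.08507434035727426} 0.0187
top [[0.018, -0.991, 0.132, 0.249], [-1.0, -0.016, 0.016, -0.045], [-0.014, -0.132, -0.991, 1.542], [0.0, 0.0, 0.0, 1.0]] [[440.6, 0.0, 278.6], [0.0, 440.6, 210.0], [0.0, 0.0, 1.0]]
top barrel0 0.82 [209. 246.] 201 220 239 257
top barrel0 0.77 [302. 216.] 293 309 208 225
top barrel0 0.6 [327. 192.] 317 334 183 201
top barrel0 0.53 [359. 296.] 351 371 288 304
top barrel0 0.52 [372. 189.] 360 38
[... 1489 characters left out ...]
 [295. 288.] 284 305 262 308
side slotted_plate 0.79 [310. 220.] 289 336 189 244
side scale 0.91 [336. 217.] 288 367 146 257
side poise 0.73 [345. 158.] 343 352 146 172
side poise 0.4 [310. 221.] 289 336 189 244
side poise_knob 0.72 [346. 158.] 343 352 146 171
side poise_knob 0.63 [322. 204.] 318 329 192 212
side poise_knob 0.24 [252. 314.] 239 269 294 339
side pointer 0.77 [348. 161.] 336 361 145 190
side soap 0.58 [375. 288.] 363 389 254 314
side cup 0.58 [254. 313.] 241 268 295 339
side jar 0.67 [312. 171.] 305 323 158 188
side bowl 0.73 [251. 176.] 229 266 168 193
side can 0.92 [378. 340.] 362 395 317 362
side can 0.69 [336. 220.] 288 367 146 257
side can 0.55 [321. 268.] 310 330 244 286
```

```bash
python3 - <<'E'
import cv2
a=cv2.imread("pics/top0.png")[110:320,130:440];b=cv2.imread("pics/side0.png")[130:370,160:420]
cv2.imwrite("pics/a.png",cv2.resize(a,None,fx=2.5,fy=2.5,interpolation=cv2.INTER_CUBIC))
cv2.imwrite("pics/b.png",cv2.resize(b,None,fx=2.5,fy=2.5,interpolation=cv2.INTER_CUBIC))
E
```

```text
(no output)
```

View pics/a.png

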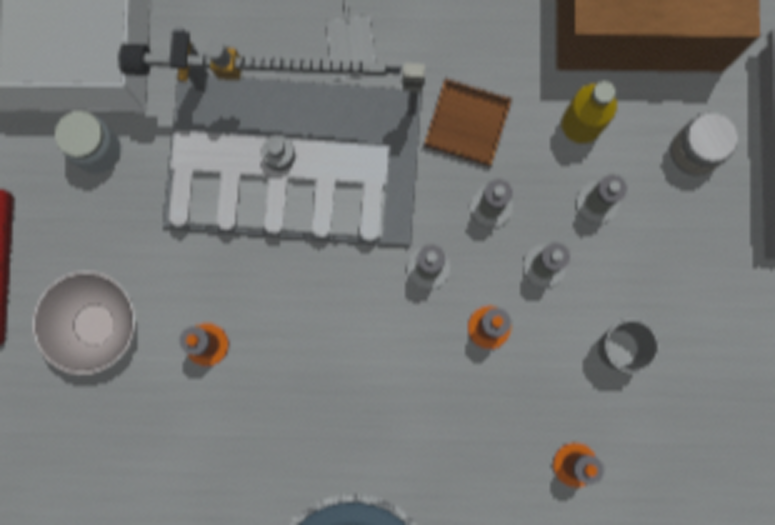

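View pics/b.png

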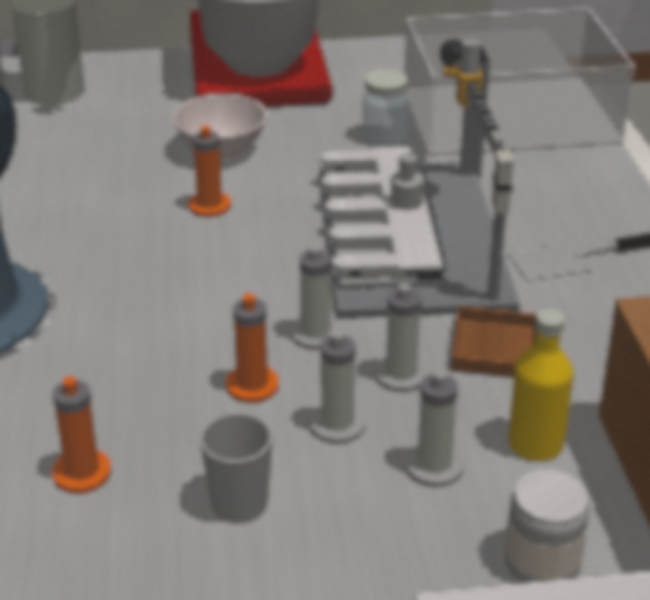

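Four white barrels stand right of the scale (top-image nozzles about (302,213), (327,188), (350,213), (374,186)). The three orange ones are decoys. The weight is at (241,172) and the tray at (317,159). Next I'll fit their positions.

```bash
cat >> h.py <<'E'
from scipy.optimize import least_squares
def circ(x,y,r,z): a=np.linspace(0,2*np.pi,24); return np.c_[x+r*np.cos(a),y+r*np.sin(a),0*a+z]
BAR=[(.03,0),(.03,.008),(.018,.110),(.007,.125)]
WGT=[(.022,0),(.022,.038),(.012,.070),(.012,.046)]
def bbox(p,pts):
    q=np.array([proj(p,X) for X in pts]);return np.r_[q.min(0),q.max(0)]
def mb(m): ys,xs=np.nonzero(m);return np.r_[xs.min()-.5,ys.min()-.5,xs.max()+.5,ys.max()+.5]
def fit(pairs,prof,z0,guess,rim=None):
    f=lambda v:np.concatenate([bbox(p,np.vstack([circ(v[0],v[1],r,z+z0) for r,z in prof]))-mb(m) for p,m in pairs])
    r=least_squares(f,guess,loss="soft_l1");return r.x,np.round(r.fun,1)
E
python3 - <<'E'
from h import *
T=robot.capture("top");S=robot.capture("side")
def dets(p,q,n=10): return robot.outline_of(p,q)[:n]
bs=dets(S,"barrel0");bt=dets(T,"barrel0")
for d in bt:
    g=onz(T,d["xy"],.08)[:2]
    # match in side
    best=min(bs,key=lambda e:np.linalg.norm(proj(S,[*g,.06])-e["xy"]))
    dist=np.linalg.norm(proj(S,[*g,.06])-best["xy"])
    m=np.array(d["mask"]);col=T["image"][m].mean(0).round()
    pr=[(T,m)]+([(S,best["mask"])] if dist<14 else [])
    x,r=fit(pr,BAR,0,g);print("barrel",round(d["confidence"],2),d["xy"],col,x.round(4),r,round(dist))
wt=dets(T,"test_weight",1);ws=dets(S,"test_weight",1)
for pr in([(T,wt[0]["mask"])],[(S,ws[0]["mask"])],[(T,wt[0]["mask"]),(S,ws[0]["mask"])]):
    print("w",*fit(pr,WGT,.051,onz(T,wt[0]["xy"],.08)[:2]))
def rect(d,z):
    c=max(cv2.findContours(np.uint8(d["mask"]),0,1)[0],key=cv2.contourArea)[:,0]
    P=np.array([onz(T,u,z)[:2] for u in c]);r=cv2.minAreaRect(np.float32(P*1000));print(np.round(r[0],1),np.round(r[1],1),r[2]);print(np.round(cv2.boxPoints(r)).tolist())
print("plate");rect(dets(T,"slotted_plate",1)[0],.051)
print("tray");rect(dets(T,"weight_tray",1)[0],.018)
for q,z in(("poise",.22),("pointer",.18),("soap",.1),("cup",.06),("can",.06),("jar",.06)):
    for d in dets(T,q,1): print(q,onz(T,d["xy"],z).round(3))
E
```

```text
barrel 0.82 [300.1, 216.1] [108. 107. 105.] [ 0.4309 -0.0972] [-0.6  0.1  0.6 -0.1] 35
barrel 0.75 [327.3, 191.0] [105. 104. 102.] [ 0.5175 -0.1865] [-0.1  0.5 -0.9 -0.1  0.7  0.5 -0.2  0.4] 7
barrel 0.72 [209.2, 247.7] [ 62.  84. 119.] [0.3181 0.2114] [ 0.2 -0.6 -0.2 -0.4 -0.6 -0.  -0.4 -0. ] 3
barrel 0.64 [349.7, 217.2] [102. 101.  99.] [ 0.4353 -0.2628] [-0.5 -1.5  0.3  0.4  0.2 -0.3 -0.7  0.5] 8
barrel 0.61 [372.8, 188.7] [98. 97. 96.] [ 0.5274 -0.3366] [ 0.4  0.2 -0.4 -0.2] 33
barrel 0.6 [357.1, 296.0] [ 56.  79. 116.] [ 0.1613 -0.3016] [-0.1 -0.5  0.1  0.4] 73
barrel 0.55 [325.6, 240.8] [ 63.  85. 121.] [ 0.3502 -0.1858] [-0.5 -1.   0.9  0.3  0.2 -0.3 -0.6  0. ] 7
w [0.57527429 0.11094954] [-0.9 -0.5  1.   0.5]
w [0.57682469 0.10609342] [ 0.1 -0.4 -0.1  0.3]
w [0.57645452 0.10900582] [-0.4 -0.8  1.6  0.2 -0.1 -0.8 -0.4 -0.1]
plate
[534.9 112.2] [299.9 133.8] 86.64682006835938
[[459.0, -34.0], [593.0, -41.0], [610.0, 258.0], [477.0, 266.0]]
tray
[ 635.2 -151.8] [ 99.3 105.2] 72.61195373535156
[[570.0, -184.0], [671.0, -215.0], [700.0, -120.0], [600.0, -89.0]]
poise [0.651 0.168 0.22 ]
pointer [0.664 0.171 0.18 ]
soap [ 0.634 -0.316  0.1  ]
cup [ 0.32  -0.372  0.06 ]
can [ 0.602 -0.46   0.06 ]
jar [0.592 0.375 0.06 ]
```

>>> send_rows --commands '[{"xyz": [27,-29,0],"roll": 3},{"xyz": [54,-58,0],"roll": 6},{"xyz": [81,-88,0],"roll": 9},{"xyz": [108,-117,0],"roll": 12},{"xyz": [135,-147,0],"roll": 14.2}]' --claw 1 --force 60

```text
clock: 2.52
position: [0.309, 0.4001, 0.2315]
tool_rot: [0.086, 3.14, 0.001]
contact_force: [0.4, 0.9, -0.1]
grip_width: 0.0852
grip_force: 0.0
```

>>> send_rows --commands '[{"xyz": [27,-29,0],"roll": 0},{"xyz": [54,-58,0],"roll": 0},{"xyz": [81,-88,0],"roll": 0},{"xyz": [108,-117,0],"roll": 0},{"xyz": [135,-147,0],"roll": 0}]'

```text
clock: 2.93
position: [0.4442, 0.2528, 0.2316]
tool_rot: [0.091, 3.14, 0.001]
contact_force: [1.2, 1.3, -0.6]
grip_width: 0.0852
grip_force: 0.0
```

>>> send_rows --commands '[{"xyz": [26,-29,0],"roll": 0},{"xyz": [52,-58,0],"roll": 0},{"xyz": [80,-88,0],"roll": 0},{"xyz": [108,-117,0],"roll": 0},{"xyz": [133,-146,0],"roll": 0}]'

```text
clock: 3.35
position: [0.5776, 0.1065, 0.2314]
tool_rot: [0.092, 3.14, 0.0]
contact_force: [-0.1, 1.0, 0.4]
grip_width: 0.0855
grip_force: 0.0
```

```bash
cat >> h.py <<'E'
def wproj(p,X):
    T=np.array(p["pose"]);c=(np.atleast_2d(X)-T[:3,3])@T[:3,:3];th=np.arctan2(np.hypot(c[:,0],c[:,1]),c[:,2]);ph=np.arctan2(c[:,1],c[:,0]);K=p["K"]
    return np.c_[K[0][2]+K[0][0]*th*np.cos(ph),K[1][2]+K[1][1]*th*np.sin(ph)]
def wz(p,uv,z):
    K=p["K"];T=np.array(p["pose"]);a=np.array([(uv[0]-K[0][2])/K[0][0],(uv[1]-K[1][2])/K[1][1]]);th=np.hypot(*a)
    d=T[:3,:3]@np.r_[a/th*np.sin(th),np.cos(th)];return T[:3,3]+d*(z-T[2,3])/d[2]
def st():
    s=robot.state();print("t",round(s["clock"],2),"p",(1000*s["position"]).round(1),"rot",s["tool_rot"].round(3),"F",s["contact_force"].round(1),"w",round(1000*s["grip_width"],1),"g",round(s["grip_force"],1),"j6",s["joint_pos"][5].round(2));return s
E
python3 - <<'E'
from h import *
st()
p=robot.capture("wrist");im=p["image"].copy()
t=-.0575;R=np.array([[np.cos(t),-np.sin(t)],[np.sin(t),np.cos(t)]]);o=np.array([.5264,.1127])
for y in(-.099,-.033,.033,.099):
    for a in(-.02,.02):
        L=np.array([[*(o+R@[x,y+a]),.051] for x in np.linspace(-.045,0,10)]);cv2.polylines(im,[np.int32(wproj(p,L)*8)],False,(0,0,255),1,cv2.LINE_AA,3)
L=np.array([[*(o+R@q),.051] for q in((.075,-.15),(.075,.15),(-.058,.15),(-.058,-.15),(.075,-.15))]);cv2.polylines(im,[np.int32(wproj(p,L)*8)],False,(0,255,0),1,cv2.LINE_AA,3)
cv2.imwrite("pics/w1.png",cv2.resize(im,(784,588),interpolation=cv2.INTER_CUBIC))
for d in robot.outline_of(p,"test_weight")[:2]: print(d["confidence"],d["xy"],wz(p,d["xy"],.119))
E
```

```text
t 3.35 p [577.6 106.5 231.4] rot [0.092 3.14  0.   ] F [-0.1  1.   0.4] w 85.5 g 0.0 j6 0.13
0.66 [281.1, 184.0] [0.56159483 0.1089469  0.119     ]
```

View pics/w1.png

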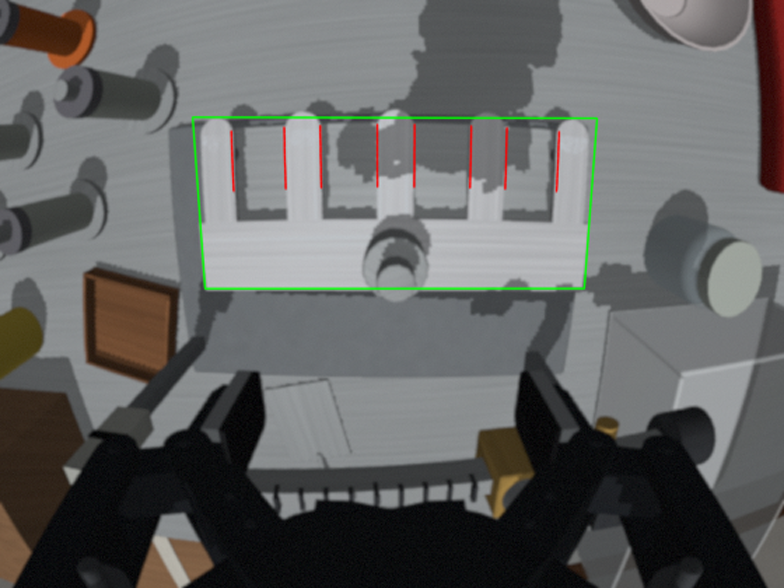

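The projected plate outline and slot edges match the wrist image to about 1 mm. The weight's knob (395,273) sits at roughly (0.574, 0.108), so I'll descend and grip it.

>>> send_rows --commands '[{"xyz": [-3,2,-35],"roll": 0},{"xyz": [-3,2,-70],"roll": 0},{"xyz": [-3,2,-105],"roll": 0},{"xyz": [-3,2,-130],"roll": 0},{"xyz": [-3,2,-139],"roll": 0}]' --claw 1

```text
clock: 3.87
position: [0.5692, 0.1107, 0.088]
tool_rot: [-0.09, -3.133, 0.001]
contact_force: [-0.7, -0.7, -0.8]
grip_width: 0.0855
grip_force: 0.0
```

>>> send_rows --commands '[{"xyz": [0,0,0],"roll": 0},{"xyz": [0,0,0],"roll": 0},{"xyz": [0,0,0],"roll": 0},{"xyz": [0,0,0],"roll": 0},{"xyz": [0,0,0],"roll": 0}]' --claw 0 --force 70

```text
clock: 4.28
position: [0.5747, 0.1106, 0.0943]
tool_rot: [0.091, 3.137, 0.001]
contact_force: [-0.3, 1.1, -0.2]
grip_width: 0.0254
grip_force: 0.0
```

>>> send_rows --commands '[{"xyz": [0,0,0],"roll": 0},{"xyz": [0,0,0],"roll": 0},{"xyz": [0,0,0],"roll": 0},{"xyz": [0,0,0],"roll": 0},{"xyz": [0,0,0],"roll": 0}]'

```text
clock: 4.7
position: [0.5747, 0.1104, 0.0944]
tool_rot: [0.091, 3.137, 0.001]
contact_force: [-1.3, -0.4, 6.0]
grip_width: 0.0218
grip_force: 68.2
```

>>> send_rows --commands '[{"xyz": [0,0,15],"roll": 0},{"xyz": [0,0,40],"roll": 0},{"xyz": [0,0,65],"roll": 0},{"xyz": [-15,-10,76],"roll": 0},{"xyz": [-30,-30,76],"roll": 0}]'

```text
clock: 5.12
position: [0.5456, 0.0818, 0.1717]
tool_rot: [0.087, 3.134, 0.003]
contact_force: [0.3, -1.6, -3.0]
grip_width: 0.0218
grip_force: 69.0
```

>>> send_rows --commands '[{"xyz": [-12,-22,0],"roll": 0},{"xyz": [-25,-45,0],"roll": 0},{"xyz": [-38,-70,0],"roll": 0},{"xyz": [-45,-95,0],"roll": 0},{"xyz": [-45,-110,0],"roll": 0}]'

```text
clock: 5.53
position: [0.4956, -0.0314, 0.1681]
tool_rot: [-0.093, -3.138, 0.001]
contact_force: [-0.4, 0.9, -3.6]
grip_width: 0.0219
grip_force: 69.0
```

>>> send_rows --commands '[{"xyz": [25,-23,0],"roll": 0},{"xyz": [52,-48,0],"roll": 0},{"xyz": [80,-73,0],"roll": 0},{"xyz": [110,-100,0],"roll": 0},{"xyz": [135,-122,0],"roll": 0}]'

```text
clock: 5.95
position: [0.6343, -0.1536, 0.1679]
tool_rot: [0.092, 3.14, -0.0]
contact_force: [0.9, 0.4, -4.0]
grip_width: 0.0217
grip_force: 69.1
```

```bash
python3 - <<'E'
from h import *
st()
p=robot.capture("wrist");T=robot.capture("top");S=robot.capture("side")
a=cv2.resize(T["image"][110:260,170:430],(780,450))
b=cv2.resize(p["image"],(520,390));c=cv2.resize(S["image"][130:330,220:420],(390,390))
cv2.imwrite("pics/m2.png",cv2.resize(np.hstack([b,c]),(800,343)))
for d in robot.outline_of(p,"weight_tray")[:2]:
    print(d["confidence"],d["xy"],wz(p,d["xy"],.01))
E
```

```text
t 5.95 p [ 634.3 -153.6  167.9] rot [ 0.092  3.14  -0.   ] F [ 0.9  0.4 -4. ] w 21.7 g 69.1 j6 -0.28
0.92 [279.1, 181.3] [ 0.62649538 -0.1532479   0.01      ]
```

View pics/m2.png

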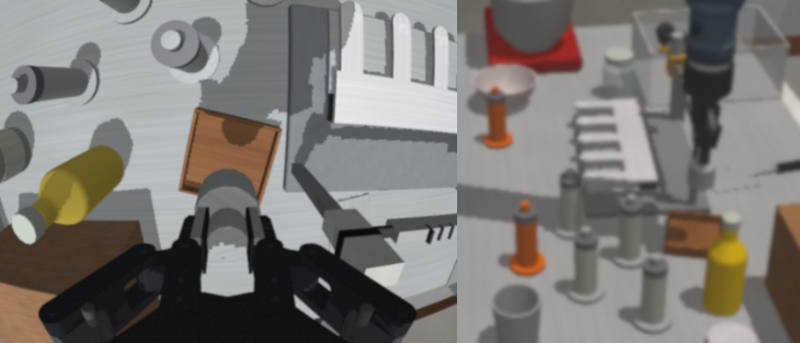

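The weight hangs upright over the tray, so I'll lower it.

>>> send_rows --commands '[{"xyz": [0,0,-35],"roll": 0},{"xyz": [0,0,-70],"roll": 0},{"xyz": [0,0,-95],"roll": 0},{"xyz": [0,0,-110],"roll": 0},{"xyz": [0,0,-115],"roll": 0}]'

```text
clock: 6.57
position: [0.6293, -0.1493, 0.0517]
tool_rot: [-0.089, -3.134, -0.004]
contact_force: [-8.8, 3.6, 19.5]
grip_width: 0.0217
grip_force: 71.7
```

>>> send_rows --commands '[{"xyz": [0,0,0],"roll": 0},{"xyz": [0,0,-1],"roll": 0},{"xyz": [0,0,-2],"roll": 0},{"xyz": [0,0,-2],"roll": 0}]'

```text
clock: 6.9
position: [0.6333, -0.1514, 0.052]
tool_rot: [0.09, 3.139, -0.0]
contact_force: [-0.4, -0.7, -2.3]
grip_width: 0.022
grip_force: 69.4
```

>>> send_rows --commands '[{"xyz": [0,0,-1],"roll": 0},{"xyz": [0,0,-2],"roll": 0},{"xyz": [0,0,-2],"roll": 0},{"xyz": [0,0,-2],"roll": 0}]'

```text
clock: 7.23
position: [0.6336, -0.1516, 0.0516]
tool_rot: [0.091, 3.138, -0.0]
contact_force: [-3.3, 1.8, 8.0]
grip_width: 0.0214
grip_force: 70.7
```

>>> send_rows --commands '[{"xyz": [0,0,-1],"roll": 0},{"xyz": [0,0,-1],"roll": 0},{"xyz": [0,0,-1],"roll": 0}]'

```text
clock: 7.48
position: [0.6337, -0.1516, 0.0515]
tool_rot: [0.091, 3.138, -0.0]
contact_force: [-6.2, 2.5, 12.1]
grip_width: 0.0217
grip_force: 71.2
```

>>> send_rows --commands '[{"xyz": [0,0,2],"roll": 0},{"xyz": [0,0,3],"roll": 0},{"xyz": [0,0,3],"roll": 0},{"xyz": [0,0,3],"roll": 0},{"xyz": [0,0,3],"roll": 0}]' --claw 0.8

```text
clock: 7.9
position: [0.6332, -0.1517, 0.0512]
tool_rot: [0.091, 3.14, 0.0]
contact_force: [-0.6, -0.6, -0.1]
grip_width: 0.0686
grip_force: 0.0
```

>>> send_rows --commands '[{"xyz": [0,0,15],"roll": 0},{"xyz": [0,0,45],"roll": 0},{"xyz": [0,0,80],"roll": 0},{"xyz": [0,0,115],"roll": 0},{"xyz": [0,0,140],"roll": 0}]' --claw 1 --force 35

```text
clock: 8.32
position: [0.6334, -0.1517, 0.194]
tool_rot: [0.091, 3.139, -0.001]
contact_force: [1.0, -0.3, 0.5]
grip_width: 0.0855
grip_force: 0.0
```

>>> send_rows --commands '[{"xyz": [-40,11,0],"roll": 0},{"xyz": [-80,22,0],"roll": 0},{"xyz": [-120,33,0],"roll": 0},{"xyz": [-160,44,0],"roll": 0},{"xyz": [-200,55,0],"roll": 0}]'

```text
clock: 8.73
position: [0.4313, -0.0961, 0.1909]
tool_rot: [0.091, 3.14, 0.0]
contact_force: [0.0, -0.6, -0.5]
grip_width: 0.0856
grip_force: 0.0
```

```bash
cat > look.py <<'E'
from h import *
import sys
st()
T=robot.capture("top");S=robot.capture("side")
bs=robot.outline_of(S,"barrel0");bt=robot.outline_of(T,"barrel0")
def white(p,d):
    c=p["image"][np.array(d["mask"])].mean(0);return c[2]-c[0]<25
for d in bt:
    g=onz(T,d["xy"],.08)[:2]
    if white(T,d): print("T",round(d["confidence"],2),*[v.round(4) for v in fit([(T,d["mask"])],BAR,0,g)])
for d in bs:
    g=onz(S,d["xy"],.06)[:2]
    if white(S,d): print("S",round(d["confidence"],2),*[v.round(4) for v in fit([(S,d["mask"])],BAR,0,g)])
for d in robot.outline_of(T,"test_weight")[:1]: print("weight",*fit([(T,d["mask"])],WGT,.004,onz(T,d["xy"],.04)[:2]))
if len(sys.argv)>1:
    p=robot.capture("wrist")
    m=np.hstack([cv2.resize(T["image"][110:320,130:440],(443,300)),cv2.resize(S["image"][130:370,200:400],(250,300))])
    cv2.imwrite(sys.argv[1],m)
E
python3 look.py pics/m3.png
```

```text
t 8.73 p [431.3 -96.1 190.9] rot [0.091 3.14  0.   ] F [ 0.  -0.6 -0.5] w 85.6 g 0.0 j6 -0.31
T 0.7 [ 0.5257 -0.3366] [ 0.4 -0.2 -0.4  0.3]
T 0.59 [ 0.4335 -0.2613] [ 0.1  0.1 -0.1 -0.1]
S 0.79 [ 0.435  -0.2604] [-0.   0.1  0.  -0.1]
S 0.76 [ 0.5273 -0.3353] [-0.6 -1.4  0.6  1. ]
S 0.72 [ 0.4282 -0.0973] [-0.5 -0.2  0.5  0.1]
S 0.69 [ 0.5201 -0.1848] [ 0.5  0.1 -0.5 -0. ]
weight [0.72292615 0.30620965] [   4.7    3.9 -103.8  -67.8]
```

View pics/m3.png

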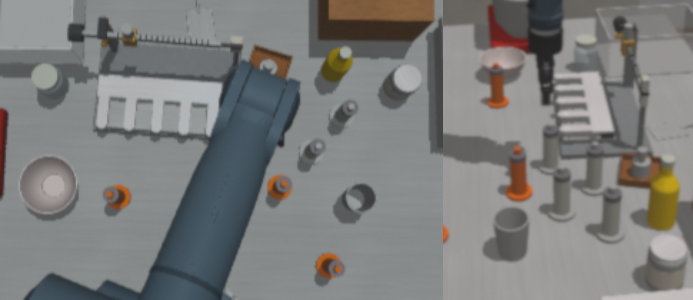

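The weight stands in the tray and barrel A is directly under the gripper. Next is the grasp.

>>> send_rows --commands '[{"xyz": [-1,-1,-35],"roll": 0},{"xyz": [-1,-1,-70],"roll": 0},{"xyz": [-1,-1,-100],"roll": 0},{"xyz": [-1,-1,-115],"roll": 0},{"xyz": [-1,-1,-119],"roll": 0}]' --claw 1

```text
clock: 9.45
position: [0.4319, -0.0976, 0.0696]
tool_rot: [-0.091, -3.137, -0.002]
contact_force: [-0.3, -0.3, -0.4]
grip_width: 0.0853
grip_force: 0.0
```

>>> send_rows --commands '[{"xyz": [0,0,0],"roll": 0},{"xyz": [0,0,0],"roll": 0},{"xyz": [0,0,0],"roll": 0},{"xyz": [0,0,0],"roll": 0},{"xyz": [0,0,0],"roll": 0}]' --claw 0 --force 35

```text
clock: 9.87
position: [0.4338, -0.0985, 0.0738]
tool_rot: [0.091, 3.137, -0.002]
contact_force: [0.2, -1.8, 4.3]
grip_width: 0.0351
grip_force: 34.7
```

>>> send_rows --commands '[{"xyz": [0,0,0],"roll": 0},{"xyz": [0,0,0],"roll": 0},{"xyz": [0,0,0],"roll": 0},{"xyz": [0,0,0],"roll": 0}]'

```text
clock: 10.2
position: [0.4338, -0.0985, 0.0738]
tool_rot: [0.091, 3.137, -0.002]
contact_force: [0.4, -1.4, 5.7]
grip_width: 0.0351
grip_force: 34.8
```

>>> send_rows --commands '[{"xyz": [0,0,10],"roll": 0},{"xyz": [-6,0,30],"roll": 0},{"xyz": [-14,0,42],"roll": 0},{"xyz": [-20,15,42],"roll": 0},{"xyz": [-20,40,42],"roll": 0}]'

```text
clock: 10.62
position: [0.4121, -0.0587, 0.1153]
tool_rot: [0.097, 3.139, -0.002]
contact_force: [0.7, -0.3, -2.1]
grip_width: 0.0352
grip_force: 35.5
```

>>> send_rows --commands '[{"xyz": [0,30,0],"roll": 0},{"xyz": [0,60,0],"roll": 0},{"xyz": [0,90,0],"roll": 0},{"xyz": [0,120,0],"roll": 0},{"xyz": [0,150,0],"roll": 0}]'

```text
clock: 11.03
position: [0.4115, 0.0938, 0.1144]
tool_rot: [-0.091, -3.14, -0.0]
contact_force: [0.6, -0.9, -2.0]
grip_width: 0.0351
grip_force: 35.5
```

>>> send_rows --commands '[{"xyz": [0,30,0],"roll": 0},{"xyz": [0,60,0],"roll": 0},{"xyz": [0,90,0],"roll": 0},{"xyz": [5,120,0],"roll": 0},{"xyz": [18,126,-5],"roll": 0}]'

```text
clock: 11.45
position: [0.4289, 0.2225, 0.11]
tool_rot: [-0.083, -3.14, -0.005]
contact_force: [-0.3, -0.7, -1.1]
grip_width: 0.0351
grip_force: 35.7
```

>>> send_rows --commands '[{"xyz": [0,0,-4],"roll": 0},{"xyz": [0,0,-4],"roll": 0},{"xyz": [0,0,-4],"roll": 0}]'

```text
clock: 11.7
position: [0.4287, 0.2175, 0.1047]
tool_rot: [-0.092, -3.138, 0.002]
contact_force: [-0.0, -0.9, -0.8]
grip_width: 0.0349
grip_force: 35.7
```

```bash
cat > ov.py <<'E'
from h import *
import sys
s=st()
t=-.0575;R=np.array([[np.cos(t),-np.sin(t)],[np.sin(t),np.cos(t)]]);o=np.array([.5264,.1127])
print("tcp in scale", (1000*R.T@(s["position"][:2]-o)).round(1))
E
cat > wv.py <<'E'
from ov import *
p=robot.capture("wrist");im=p["image"].copy()
for y in(-.099,-.033,.033,.099):
    for a in(-.02,.02):
        L=np.array([[*(o+R@[x,y+a]),.051] for x in np.linspace(-.045,0,10)]);cv2.polylines(im,[np.int32(wproj(p,L)*8)],False,(0,0,255),1,cv2.LINE_AA,3)
cv2.imwrite(sys.argv[1],cv2.resize(im,(700,525),interpolation=cv2.INTER_CUBIC))
E
python3 wv.py pics/w4.png
```

```text
t 11.7 p [428.7 217.5 104.7] rot [-9.200e-02 -3.138e+00  2.000e-03] F [-0.  -0.9 -0.8] w 34.9 g 35.7 j6 0.4
tcp in scale [-103.5   99. ]
```

View pics/w4.png

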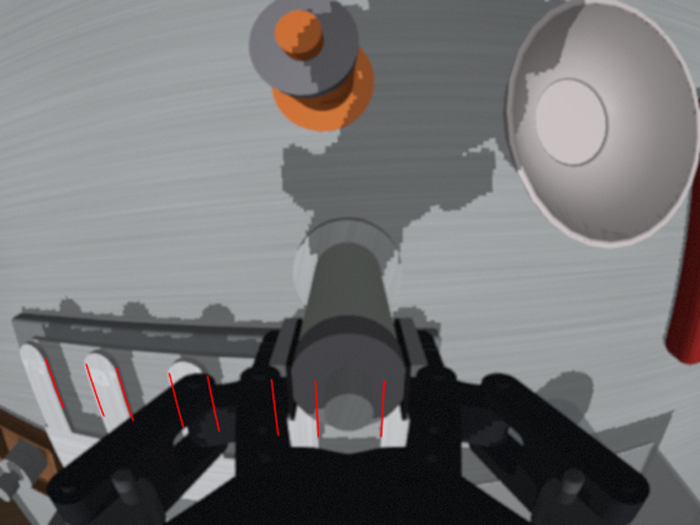

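It lines up with slot 4 (the barrel sits between the red edge lines). I'll slide it in.

>>> send_rows --commands '[{"xyz": [5,0,2],"roll": 0},{"xyz": [20,-1,2],"roll": 0},{"xyz": [35,-2,2],"roll": 0},{"xyz": [48,-3,2],"roll": 0},{"xyz": [60,-3.5,2],"roll": 0}]'

```text
clock: 12.17
position: [0.4912, 0.2139, 0.1079]
tool_rot: [0.093, 3.139, 0.0]
contact_force: [-0.9, 0.7, -1.4]
grip_width: 0.035
grip_force: 35.8
```

>>> send_rows --commands '[{"xyz": [6,-0.4,0],"roll": 0},{"xyz": [12,-0.8,0],"roll": 0},{"xyz": [18,-1.2,0],"roll": 0},{"xyz": [24,-1.5,0],"roll": 0},{"xyz": [30,-1.8,0],"roll": 0}]'

```text
clock: 12.58
position: [0.5202, 0.2129, 0.1073]
tool_rot: [-0.091, -3.14, -0.0]
contact_force: [-0.8, -0.5, -1.7]
grip_width: 0.0353
grip_force: 35.8
```

```bash
python3 ov.py
```

```text
t 12.58 p [520.2 212.9 107.3] rot [-0.091 -3.14  -0.   ] F [-0.8 -0.5 -1.7] w 35.3 g 35.8 j6 0.33
tcp in scale [-11.9  99.7]
```

>>> send_rows --commands '[{"xyz": [3,-0.3,0],"roll": 0},{"xyz": [6,-0.5,0],"roll": 0},{"xyz": [8,-0.7,0],"roll": 0},{"xyz": [10,-0.8,0],"roll": 0},{"xyz": [12,-0.9,0],"roll": 0}]'

```text
clock: 13.0
position: [0.532, 0.2122, 0.1073]
tool_rot: [-0.091, -3.14, -0.0]
contact_force: [0.3, 0.0, -1.7]
grip_width: 0.0355
grip_force: 35.8
```

>>> send_rows --commands '[{"xyz": [1,0,0],"roll": 0},{"xyz": [2,0,0],"roll": 0},{"xyz": [2,0,0],"roll": 0}]'

```text
clock: 13.25
position: [0.5342, 0.2122, 0.1073]
tool_rot: [0.091, 3.14, 0.0]
contact_force: [0.1, 0.7, -1.5]
grip_width: 0.0352
grip_force: 35.8
```

```bash
python3 ov.py
```

```text
t 13.25 p [534.2 212.2 107.3] rot [0.091 3.14  0.   ] F [ 0.1  0.7 -1.5] w 35.2 g 35.8 j6 0.33
tcp in scale [ 2.1 99.8]
```

Almost there. I'll keep nudging until contact.

>>> send_rows --commands '[{"xyz": [1,0,0],"roll": 0},{"xyz": [2,0,0],"roll": 0},{"xyz": [3,0,0],"roll": 0},{"xyz": [3,0,0],"roll": 0}]'

```text
clock: 13.58
position: [0.5374, 0.2122, 0.1074]
tool_rot: [0.091, 3.14, 0.0]
contact_force: [0.9, 0.3, -2.7]
grip_width: 0.0353
grip_force: 35.8
```

>>> send_rows --commands '[{"xyz": [1,0,0],"roll": 0},{"xyz": [2,0,0],"roll": 0},{"xyz": [2,0,0],"roll": 0}]'

```text
clock: 13.83
position: [0.5394, 0.2122, 0.1073]
tool_rot: [0.091, 3.14, 0.0]
contact_force: [0.3, 0.8, -1.9]
grip_width: 0.035
grip_force: 35.8
```

>>> send_rows --commands '[{"xyz": [1,0,0],"roll": 0},{"xyz": [2,0,0],"roll": 0},{"xyz": [2,0,0],"roll": 0}]'

```text
clock: 14.08
position: [0.5411, 0.2121, 0.1073]
tool_rot: [-0.091, -3.14, -0.0]
contact_force: [-0.6, -0.1, -1.7]
grip_width: 0.0353
grip_force: 35.8
```

```bash
cat > sv.py <<'E'
from ov import *
S=robot.capture("side")
for d in robot.outline_of(S,"barrel0"):
    c=S["image"][np.array(d["mask"])].mean(0)
    if c[2]-c[0]<25: 
        v,r=fit([(S,d["mask"])],BAR,float(sys.argv[1]),onz(S,d["xy"],.09)[:2]);print(round(d["confidence"],2),v.round(4),r,"scale",(1000*R.T@(v-o)).round(1))
E
python3 sv.py 0.03
```

```text
t 14.08 p [541.1 212.1 107.3] rot [-0.091 -3.14  -0.   ] F [-0.6 -0.1 -1.7] w 35.3 g 35.8 j6 0.32
tcp in scale [  9.  100.1]
0.96 [ 0.5172 -0.2243] [-3.  -1.5  2.8  1. ] scale [  10.2 -337. ]
0.94 [ 0.5192 -0.3683] [-0.  -1.2  0.   1. ] scale [  20.4 -480.6]
0.83 [ 0.4805 -0.2952] [-0.4 -1.3  0.4  1. ] scale [ -22.3 -409.9]
0.51 [0.5355 0.2136] [-2.1 -2.   2.   1.1] scale [  3.3 101.3]
0.39 [ 0.548  -0.0076] [21.5 12.5 -7.3 -1.5] scale [  28.5 -118.8]
```

>>> send_rows --commands '[{"xyz": [1,0,0],"roll": 0},{"xyz": [2,0,0],"roll": 0},{"xyz": [2,0,0],"roll": 0}]'

```text
clock: 14.43
position: [0.5419, 0.2121, 0.1068]
tool_rot: [-0.091, -3.138, 0.0]
contact_force: [-2.1, -0.4, -0.8]
grip_width: 0.0353
grip_force: 35.9
```

>>> send_rows --commands '[{"xyz": [1,0,0],"roll": 0},{"xyz": [2,0,0],"roll": 0},{"xyz": [2,0,0],"roll": 0}]'

```text
clock: 14.68
position: [0.5432, 0.212, 0.1065]
tool_rot: [-0.091, -3.136, 0.001]
contact_force: [-5.4, -0.5, -0.5]
grip_width: 0.0355
grip_force: 35.8
```

Contact at the slot's end. Now lower, release and retreat, then look at the rest.

>>> send_rows --commands '[{"xyz": [-1,0,-1.5],"roll": 0},{"xyz": [-2,0,-3],"roll": 0},{"xyz": [-2,0,-4],"roll": 0},{"xyz": [-2,0,-4],"roll": 0}]'

```text
clock: 15.02
position: [0.5427, 0.2121, 0.1031]
tool_rot: [-0.091, -3.14, 0.0]
contact_force: [-3.4, -0.1, 0.9]
grip_width: 0.0356
grip_force: 35.9
```

>>> send_rows --commands '[{"xyz": [0,0,0],"roll": 0},{"xyz": [0,0,0],"roll": 0},{"xyz": [0,0,0],"roll": 0},{"xyz": [0,0,0],"roll": 0}]' --claw 0.65

```text
clock: 15.35
position: [0.5444, 0.2123, 0.1039]
tool_rot: [0.091, 3.138, 0.001]
contact_force: [0.4, 0.6, 1.2]
grip_width: 0.0556
grip_force: 0.0
```

>>> send_rows --commands '[{"xyz": [0,0,20],"roll": 0},{"xyz": [0,0,50],"roll": 0},{"xyz": [0,0,85],"roll": 0},{"xyz": [-20,-20,85],"roll": 0},{"xyz": [-45,-45,85],"roll": 0}]' --claw 1

```text
clock: 15.77
position: [0.5028, 0.1684, 0.1919]
tool_rot: [0.088, 3.13, 0.004]
contact_force: [0.0, -0.3, 0.2]
grip_width: 0.0852
grip_force: 0.0
```

>>> send_rows --commands '[{"xyz": [-15,-38,0],"roll": 0},{"xyz": [-25,-76,0],"roll": 0},{"xyz": [-35,-115,0],"roll": 0},{"xyz": [-40,-153,0],"roll": 0},{"xyz": [-40,-190,0],"roll": 0}]'

```text
clock: 16.18
position: [0.4572, -0.0245, 0.1889]
tool_rot: [0.09, 3.139, -0.001]
contact_force: [-0.2, 0.6, -0.4]
grip_width: 0.0853
grip_force: 0.0
```

```bash
cat > bl.py <<'E'
from ov import *
for n in("side","top"):
    S=robot.capture(n)
    for d in robot.outline_of(S,"barrel0"):
        c=S["image"][np.array(d["mask"])].mean(0)
        if c[2]-c[0]<25:
            z=0
            v,r=fit([(S,d["mask"])],BAR,0,onz(S,d["xy"],.06)[:2])
            if v[1]>-.06 or "all" in sys.argv: v,r=fit([(S,d["mask"])],BAR,.028,v)
            print(n,round(d["confidence"],2),v.round(4),r,"scale",(1000*R.T@(v-o)).round(1))
    if len(sys.argv)>1: cv2.imwrite(sys.argv[1]+n+".png",S["image"])
E
python3 bl.py pics/l1
```

```text
t 16.18 p [457.2 -24.5 188.9] rot [ 9.000e-02  3.139e+00 -1.000e-03] F [-0.2  0.6 -0.4] w 85.3 g 0.0 j6 -0.13
tcp in scale [ -61.2 -140.9]
side 0.87 [0.5409 0.2484] [-1.9 -5.1  1.9  1.5] scale [  6.6 136.4]
side 0.81 [ 0.5256 -0.1853] [-2.6  0.   2.5 -0.1] scale [  16.3 -297.5]
side 0.72 [ 0.5271 -0.336 ] [ 0.4 -0.2 -0.4  0.2] scale [  26.5 -447.9]
side 0.57 [ 0.4858 -0.2603] [-0.5 -0.4  0.5  0.3] scale [ -19.1 -374.7]
side 0.41 [0.7295 0.4076] [-2.4 -4.6  2.3  1.4] scale [185.8 306.1]
top 0.64 [0.5363 0.2176] [-1.5  0.4  2.1 -0.4] scale [  3.9 105.3]
top 0.62 [ 0.5275 -0.3384] [ 0.9  0.2 -0.8 -0.2] scale [  27.  -450.3]
top 0.51 [ 0.4866 -0.2633] [ 0.7  0.1 -0.6 -0.1] scale [ -18.1 -377.7]
```

Barrel B was knocked to about (0.486,-0.262); A is seated. C at (0.519,-0.186) is next, going into slot 3.

>>> send_rows --commands '[{"xyz": [12,-32,0],"roll": 0},{"xyz": [24,-64,0],"roll": 0},{"xyz": [37,-97,0],"roll": 0},{"xyz": [50,-130,0],"roll": 0},{"xyz": [62,-161,0],"roll": 0}]' --claw 0.85

```text
clock: 16.8
position: [0.5216, -0.1839, 0.1884]
tool_rot: [0.087, 3.14, 0.0]
contact_force: [0.7, 0.4, -0.5]
grip_width: 0.0727
grip_force: 0.0
```

```bash
python3 - <<'E'
from ov import *
p=robot.capture("wrist")
for d in robot.outline_of(p,"barrel0"): print(round(d["confidence"],2),np.round(d["xy"]),wz(p,d["xy"],.06).round(3),mb(d["mask"]))
cv2.imwrite("pics/w5.png",p["image"])
E
```

```text
t 16.8 p [ 521.6 -183.9  188.4] rot [0.087 3.14  0.   ] F [ 0.7  0.4 -0.5] w 72.7 g 0.0 j6 -0.4
tcp in scale [  12.2 -296.4]
0.83 [186. 164.] [ 0.487 -0.263  0.06 ] [145.5 125.5 231.5 200.5]
0.77 [267.  16.] [ 0.365 -0.186  0.06 ] [237.5  -0.5 298.5  44.5]
0.73 [120. 212.] [ 0.527 -0.337  0.06 ] [ 75.5 170.5 165.5 252.5]
0.65 [557.  23.] [0.336 0.13  0.06 ] [547.5   6.5 559.5  47.5]
0.6 [275. 195.] [ 0.519 -0.187  0.06 ] [246.5 151.5 305.5 238.5]
```

View pics/w5.png

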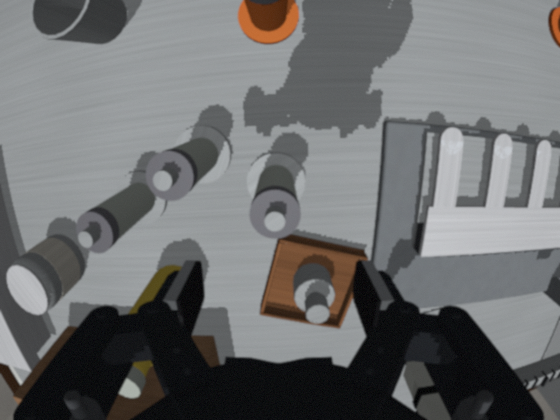

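The wrist view confirms C at (0.519,-0.187) and the weight upright in the tray.

>>> send_rows --commands '[{"xyz": [-2,-3,-35],"roll": 0},{"xyz": [-2,-3,-70],"roll": 0},{"xyz": [-2,-3,-100],"roll": 0},{"xyz": [-2,-3,-113],"roll": 0},{"xyz": [-2,-3,-116],"roll": 0}]'

```text
clock: 17.32
position: [0.5158, -0.1835, 0.0689]
tool_rot: [-0.087, -3.134, -0.005]
contact_force: [0.2, 0.7, 0.2]
grip_width: 0.0725
grip_force: 0.0
```

>>> send_rows --commands '[{"xyz": [0,0,0],"roll": 0},{"xyz": [0,0,0],"roll": 0},{"xyz": [0,0,0],"roll": 0},{"xyz": [0,0,0],"roll": 0},{"xyz": [0,0,0],"roll": 0}]' --claw 0 --force 35

```text
clock: 17.73
position: [0.5198, -0.1869, 0.0742]
tool_rot: [0.09, 3.136, -0.0]
contact_force: [0.9, 2.1, 6.1]
grip_width: 0.0348
grip_force: 35.1
```

>>> send_rows --commands '[{"xyz": [0,0,0],"roll": 0},{"xyz": [0,0,0],"roll": 0},{"xyz": [0,0,0],"roll": 0}]'

```text
clock: 17.98
position: [0.5198, -0.1869, 0.0742]
tool_rot: [0.09, 3.136, -0.0]
contact_force: [0.0, 2.1, 6.6]
grip_width: 0.0352
grip_force: 35.2
```

>>> send_rows --commands '[{"xyz": [0,0,10],"roll": 0},{"xyz": [0,0,30],"roll": 0},{"xyz": [-15,5,42],"roll": 0},{"xyz": [-42,25,42],"roll": 0},{"xyz": [-70,50,42],"roll": 0}]'

```text
clock: 18.4
position: [0.4495, -0.1385, 0.1161]
tool_rot: [0.094, 3.136, -0.004]
contact_force: [1.1, 0.9, -1.6]
grip_width: 0.0353
grip_force: 35.1
```

>>> send_rows --commands '[{"xyz": [-22,25,0],"roll": 0},{"xyz": [-35,55,0],"roll": 0},{"xyz": [-38,90,0],"roll": 0},{"xyz": [-38,125,0],"roll": 0},{"xyz": [-38,160,0],"roll": 0}]'

```text
clock: 18.82
position: [0.4095, 0.0241, 0.1151]
tool_rot: [0.093, 3.139, -0.001]
contact_force: [0.3, -0.1, -1.6]
grip_width: 0.0351
grip_force: 35.2
```

>>> send_rows --commands '[{"xyz": [0,35,0],"roll": 0},{"xyz": [0,70,0],"roll": 0},{"xyz": [0,100,0],"roll": 0},{"xyz": [5,122,-5],"roll": 0},{"xyz": [10,128,-10],"roll": 0}]'

```text
clock: 19.23
position: [0.4205, 0.1539, 0.1052]
tool_rot: [0.085, 3.139, 0.002]
contact_force: [-0.3, -1.4, -2.1]
grip_width: 0.0354
grip_force: 35.5
```

>>> send_rows --commands '[{"xyz": [0,0,0],"roll": 0},{"xyz": [0,0,0],"roll": 0},{"xyz": [0,0,0],"roll": 0}]'

```text
clock: 19.48
position: [0.4198, 0.1499, 0.1044]
tool_rot: [-0.093, -3.139, 0.001]
contact_force: [-0.1, -1.4, -1.0]
grip_width: 0.0354
grip_force: 35.4
```

```bash
python3 wv.py pics/w6.png
```

```text
t 19.48 p [419.8 149.9 104.4] rot [-9.300e-02 -3.139e+00  1.000e-03] F [-0.1 -1.4 -1. ] w 35.4 g 35.4 j6 0.26
tcp in scale [-108.6   31. ]
```

View pics/w6.png

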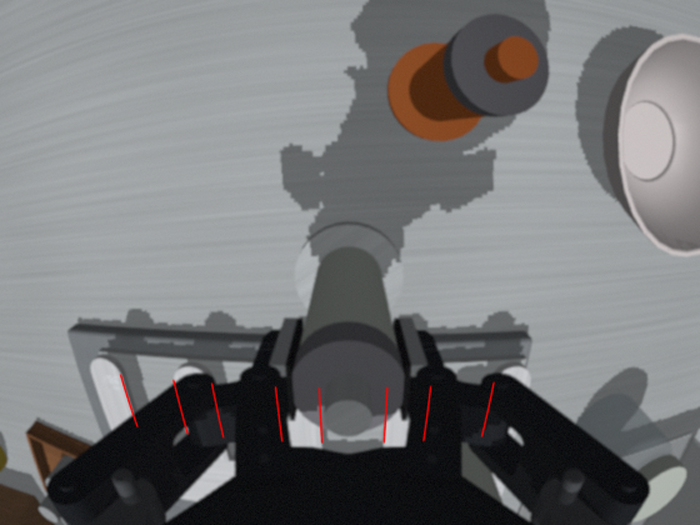

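>>> send_rows --commands '[{"xyz": [5,2,0],"roll": 0},{"xyz": [20,1.2,0],"roll": 0},{"xyz": [35,0.3,0],"roll": 0},{"xyz": [50,-0.6,0],"roll": 0},{"xyz": [65,-1.4,0],"roll": 0}]'

```text
clock: 19.95
position: [0.4862, 0.1488, 0.1046]
tool_rot: [0.093, 3.14, 0.0]
contact_force: [1.5, -0.2, -1.4]
grip_width: 0.035
grip_force: 35.5
```

>>> send_rows --commands '[{"xyz": [8,-0.5,0],"roll": 0},{"xyz": [16,-0.9,0],"roll": 0},{"xyz": [24,-1.4,0],"roll": 0},{"xyz": [32,-1.8,0],"roll": 0},{"xyz": [36,-2,0],"roll": 0}]'

```text
clock: 20.37
position: [0.522, 0.1476, 0.1044]
tool_rot: [0.091, 3.14, 0.0]
contact_force: [0.5, 0.2, -0.9]
grip_width: 0.0352
grip_force: 35.5
```

>>> send_rows --commands '[{"xyz": [2,0,0],"roll": 0},{"xyz": [4,-0.2,0],"roll": 0},{"xyz": [6,-0.3,0],"roll": 0},{"xyz": [8,-0.5,0],"roll": 0},{"xyz": [8,-0.5,0],"roll": 0}]'

```text
clock: 20.78
position: [0.5293, 0.1473, 0.1044]
tool_rot: [0.091, 3.14, 0.0]
contact_force: [0.1, 0.4, -1.1]
grip_width: 0.0354
grip_force: 35.5
```

```bash
python3 ov.py
```

```text
t 20.78 p [529.3 147.3 104.4] rot [0.091 3.14  0.   ] F [ 0.1  0.4 -1.1] w 35.4 g 35.5 j6 0.21
tcp in scale [ 0.9 34.7]
```

>>> send_rows --commands '[{"xyz": [1,-0.5,0],"roll": 0},{"xyz": [2,-1,0],"roll": 0},{"xyz": [3,-1,0],"roll": 0},{"xyz": [3,-1,0],"roll": 0}]'

```text
clock: 21.12
position: [0.5323, 0.1462, 0.1044]
tool_rot: [0.091, 3.14, 0.0]
contact_force: [-0.7, 0.0, -1.5]
grip_width: 0.0351
grip_force: 35.5
```

>>> send_rows --commands '[{"xyz": [1,0,0],"roll": 0},{"xyz": [2,0,0],"roll": 0},{"xyz": [3,0,0],"roll": 0},{"xyz": [3,0,0],"roll": 0}]'

```text
clock: 21.45
position: [0.5348, 0.1463, 0.1041]
tool_rot: [-0.091, -3.139, -0.0]
contact_force: [-1.2, -0.1, -0.2]
grip_width: 0.0347
grip_force: 35.4
```

>>> send_rows --commands '[{"xyz": [1,0,0],"roll": 0},{"xyz": [2,0,0],"roll": 0},{"xyz": [2,0,0],"roll": 0}]'

```text
clock: 21.7
position: [0.5356, 0.1462, 0.1037]
tool_rot: [-0.091, -3.137, 0.0]
contact_force: [-4.2, 0.4, -0.9]
grip_width: 0.0351
grip_force: 35.4
```

>>> send_rows --commands '[{"xyz": [0,0,-1.5],"roll": 0},{"xyz": [-1,0,-3],"roll": 0},{"xyz": [-1,0,-4],"roll": 0},{"xyz": [-1,0,-4],"roll": 0}]'

```text
clock: 22.03
position: [0.5355, 0.1463, 0.1004]
tool_rot: [-0.091, -3.139, -0.0]
contact_force: [-5.4, 0.2, 3.6]
grip_width: 0.0351
grip_force: 36.1
```

>>> send_rows --commands '[{"xyz": [0,0,0],"roll": 0},{"xyz": [0,0,0],"roll": 0},{"xyz": [0,0,0],"roll": 0},{"xyz": [0,0,0],"roll": 0}]' --claw 0.65

```text
clock: 22.37
position: [0.5374, 0.1463, 0.1008]
tool_rot: [0.091, 3.138, 0.0]
contact_force: [-0.5, 0.2, 0.0]
grip_width: 0.0556
grip_force: 0.0
```

>>> send_rows --commands '[{"xyz": [0,0,20],"roll": 0},{"xyz": [0,0,50],"roll": 0},{"xyz": [0,0,85],"roll": 0},{"xyz": [-5,-20,88],"roll": 0},{"xyz": [-15,-60,88],"roll": 0}]' --claw 0.85

```text
clock: 22.78
position: [0.5252, 0.0885, 0.1918]
tool_rot: [0.082, 3.131, 0.003]
contact_force: [0.7, -1.0, 0.4]
grip_width: 0.0728
grip_force: 0.0
```

>>> send_rows --commands '[{"xyz": [-4,-40,0],"roll": 0},{"xyz": [-8,-80,0],"roll": 0},{"xyz": [-12,-120,0],"roll": 0},{"xyz": [-16,-160,0],"roll": 0},{"xyz": [-20,-200,0],"roll": 0}]'

```text
clock: 23.2
position: [0.5012, -0.1158, 0.1888]
tool_rot: [0.091, 3.139, -0.001]
contact_force: [1.9, -0.7, -0.3]
grip_width: 0.0727
grip_force: 0.0
```

>>> send_rows --commands '[{"xyz": [-4,-40,0],"roll": 0},{"xyz": [-8,-80,0],"roll": 0},{"xyz": [-12,-120,0],"roll": 0},{"xyz": [-13,-148,0],"roll": 0},{"xyz": [-13,-148,0],"roll": 0}]'

```text
clock: 23.62
position: [0.4883, -0.2678, 0.1885]
tool_rot: [0.101, 3.138, -0.006]
contact_force: [0.2, -0.1, -0.3]
grip_width: 0.0726
grip_force: 0.0
```

```bash
cat > wb.py <<'E'
from ov import *
p=robot.capture("wrist")
for d in robot.outline_of(p,"barrel0"): print(round(d["confidence"],2),np.round(d["xy"]),p["image"][np.array(d["mask"])].mean(0).round(),wz(p,d["xy"],.06).round(3))
E
python3 wb.py
```

```text
t 23.62 p [ 488.3 -267.8  188.5] rot [ 0.101  3.138 -0.006] F [ 0.2 -0.1 -0.3] w 72.6 g 0.0 j6 -0.55
tcp in scale [ -16.1 -382.1]
0.87 [287. 194.] [115. 113. 111.] [ 0.486 -0.262  0.06 ]
0.82 [367.  31.] [41. 57. 86.] [ 0.347 -0.186  0.06 ]
0.77 [212. 229.] [96. 96. 94.] [ 0.514 -0.331  0.06 ]
```

>>> send_rows --commands '[{"xyz": [0,0,-30],"roll": 0},{"xyz": [0,0,-65],"roll": 0},{"xyz": [0,0,-98],"roll": 0},{"xyz": [0,0,-112],"roll": 0},{"xyz": [0,0,-116],"roll": 0}]'

```text
clock: 24.13
position: [0.4859, -0.2584, 0.069]
tool_rot: [-0.087, -3.135, -0.006]
contact_force: [-0.4, -0.3, 0.5]
grip_width: 0.0726
grip_force: 0.0
```

>>> send_rows --commands '[{"xyz": [0,0,0],"roll": 0},{"xyz": [0,0,0],"roll": 0},{"xyz": [0,0,0],"roll": 0},{"xyz": [0,0,0],"roll": 0},{"xyz": [0,0,0],"roll": 0}]' --claw 0 --force 35

```text
clock: 24.55
position: [0.4896, -0.2621, 0.0743]
tool_rot: [0.09, 3.137, -0.001]
contact_force: [0.5, 2.4, 7.1]
grip_width: 0.0352
grip_force: 35.0
```

>>> send_rows --commands '[{"xyz": [0,0,0],"roll": 0},{"xyz": [0,0,0],"roll": 0},{"xyz": [0,0,0],"roll": 0}]'

```text
clock: 24.8
position: [0.4896, -0.2621, 0.0743]
tool_rot: [0.09, 3.137, -0.001]
contact_force: [-0.2, 2.1, 7.1]
grip_width: 0.0356
grip_force: 35.0
```

>>> send_rows --commands '[{"xyz": [0,0,10],"roll": 0},{"xyz": [0,0,30],"roll": 0},{"xyz": [-5,12,42],"roll": 0},{"xyz": [-15,45,42],"roll": 0},{"xyz": [-25,80,42],"roll": 0}]'

```text
clock: 25.22
position: [0.4645, -0.1831, 0.1163]
tool_rot: [0.096, 3.136, -0.004]
contact_force: [1.2, 0.9, -1.1]
grip_width: 0.0352
grip_force: 35.4
```

>>> send_rows --commands '[{"xyz": [-15,33,0],"roll": 0},{"xyz": [-30,68,0],"roll": 0},{"xyz": [-45,103,0],"roll": 0},{"xyz": [-53,138,0],"roll": 0},{"xyz": [-53,173,0],"roll": 0}]'

```text
clock: 25.63
position: [0.4075, -0.0075, 0.1147]
tool_rot: [-0.093, -3.139, 0.001]
contact_force: [1.0, 0.7, -1.8]
grip_width: 0.0356
grip_force: 35.4
```

>>> send_rows --commands '[{"xyz": [0,35,0],"roll": 0},{"xyz": [0,70,0],"roll": 0},{"xyz": [5,90,-5],"roll": 0},{"xyz": [8,96,-10],"roll": 0},{"xyz": [8,96,-11],"roll": 0}]'

```text
clock: 26.05
position: [0.4186, 0.0882, 0.1033]
tool_rot: [0.087, 3.14, -0.001]
contact_force: [-0.5, -1.3, -1.7]
grip_width: 0.0349
grip_force: 35.6
```

>>> send_rows --commands '[{"xyz": [0,0,0],"roll": 0},{"xyz": [0,0,0],"roll": 0},{"xyz": [0,0,0],"roll": 0}]'

```text
clock: 26.3
position: [0.4181, 0.086, 0.1035]
tool_rot: [-0.094, -3.14, 0.001]
contact_force: [-0.3, -0.4, -1.7]
grip_width: 0.0352
grip_force: 35.6
```

```bash
python3 ov.py
```

```text
t 26.3 p [418.1  86.  103.5] rot [-9.40e-02 -3.14e+00  1.00e-03] F [-0.3 -0.4 -1.7] w 35.2 g 35.6 j6 0.11
tcp in scale [-106.6  -32.8]
```

>>> send_rows --commands '[{"xyz": [5,0,1],"roll": 0},{"xyz": [20,-1.1,1],"roll": 0},{"xyz": [35,-2,1],"roll": 0},{"xyz": [50,-2.9,1],"roll": 0},{"xyz": [65,-3.7,1],"roll": 0}]'

```text
clock: 26.72
position: [0.4843, 0.0826, 0.1046]
tool_rot: [0.093, 3.14, -0.0]
contact_force: [-0.7, 0.4, -1.3]
grip_width: 0.0352
grip_force: 35.6
```

>>> send_rows --commands '[{"xyz": [8,-0.5,0],"roll": 0},{"xyz": [16,-0.9,0],"roll": 0},{"xyz": [24,-1.4,0],"roll": 0},{"xyz": [32,-1.8,0],"roll": 0},{"xyz": [36,-2,0],"roll": 0}]'

```text
clock: 27.13
position: [0.5201, 0.0814, 0.1044]
tool_rot: [0.091, 3.14, 0.0]
contact_force: [0.2, 0.1, -2.1]
grip_width: 0.0354
grip_force: 35.6
```

>>> send_rows --commands '[{"xyz": [2,0,0],"roll": 0},{"xyz": [4,-0.2,0],"roll": 0},{"xyz": [6,-0.3,0],"roll": 0},{"xyz": [8,-0.5,0],"roll": 0},{"xyz": [8,-0.5,0],"roll": 0}]'

```text
clock: 27.55
position: [0.5273, 0.0811, 0.1044]
tool_rot: [0.091, 3.14, 0.0]
contact_force: [0.8, 0.2, -1.4]
grip_width: 0.035
grip_force: 35.6
```

>>> send_rows --commands '[{"xyz": [1,0,0],"roll": 0},{"xyz": [2,0,0],"roll": 0},{"xyz": [3,0,0],"roll": 0},{"xyz": [3,0,0],"roll": 0}]'

```text
clock: 27.88
position: [0.5303, 0.0811, 0.1044]
tool_rot: [0.091, 3.14, 0.0]
contact_force: [-0.1, -0.4, -1.9]
grip_width: 0.0351
grip_force: 35.6
```

```bash
python3 ov.py
```

```text
t 27.88 p [530.3  81.1 104.4] rot [0.091 3.14  0.   ] F [-0.1 -0.4 -1.9] w 35.1 g 35.6 j6 0.09
tcp in scale [  5.7 -31.4]
```

>>> send_rows --commands '[{"xyz": [1,0,0],"roll": 0},{"xyz": [2,0,0],"roll": 0},{"xyz": [2,0,0],"roll": 0}]'

```text
clock: 28.13
position: [0.5324, 0.0811, 0.1043]
tool_rot: [0.091, 3.14, 0.0]
contact_force: [0.3, 0.3, -1.4]
grip_width: 0.0354
grip_force: 35.6
```

>>> send_rows --commands '[{"xyz": [1,0,0],"roll": 0},{"xyz": [2,0,0],"roll": 0},{"xyz": [2,0,0],"roll": 0}]'

```text
clock: 28.38
position: [0.5339, 0.081, 0.1042]
tool_rot: [-0.091, -3.14, 0.0]
contact_force: [-0.9, 0.0, -1.9]
grip_width: 0.0353
grip_force: 35.6
```

>>> send_rows --commands '[{"xyz": [1,0,0],"roll": 0},{"xyz": [2,0,0],"roll": 0},{"xyz": [2,0,0],"roll": 0}]'

```text
clock: 28.63
position: [0.5348, 0.081, 0.1039]
tool_rot: [-0.091, -3.137, 0.0]
contact_force: [-4.0, -1.1, 0.6]
grip_width: 0.0353
grip_force: 35.8
```

>>> send_rows --commands '[{"xyz": [1,0,0],"roll": 0},{"xyz": [1,0,0],"roll": 0},{"xyz": [1,0,0],"roll": 0}]'

```text
clock: 28.88
position: [0.5355, 0.0811, 0.104]
tool_rot: [-0.091, -3.137, -0.0]
contact_force: [-4.9, -0.3, 1.8]
grip_width: 0.0349
grip_force: 35.8
```

>>> send_rows --commands '[{"xyz": [0,0,-1.5],"roll": 0},{"xyz": [-1,0,-3],"roll": 0},{"xyz": [-1,0,-4],"roll": 0},{"xyz": [-1,0,-4],"roll": 0}]'

```text
clock: 29.22
position: [0.5354, 0.0812, 0.1005]
tool_rot: [-0.091, -3.139, -0.0]
contact_force: [-5.0, -0.2, 4.0]
grip_width: 0.0351
grip_force: 36.1
```

>>> send_rows --commands '[{"xyz": [0,0,0],"roll": 0},{"xyz": [0,0,0],"roll": 0},{"xyz": [0,0,0],"roll": 0},{"xyz": [0,0,0],"roll": 0}]' --claw 0.65

```text
clock: 29.55
position: [0.5373, 0.0811, 0.1007]
tool_rot: [0.091, 3.138, 0.0]
contact_force: [-0.4, -0.2, 1.0]
grip_width: 0.056
grip_force: 0.0
```

>>> send_rows --commands '[{"xyz": [0,0,20],"roll": 0},{"xyz": [0,0,50],"roll": 0},{"xyz": [0,0,85],"roll": 0},{"xyz": [-5,-20,88],"roll": 0},{"xyz": [-15,-60,88],"roll": 0}]' --claw 0.85

```text
clock: 29.97
position: [0.525, 0.0229, 0.1918]
tool_rot: [0.082, 3.132, 0.002]
contact_force: [-0.4, -0.9, -0.8]
grip_width: 0.0725
grip_force: 0.0
```

>>> send_rows --commands '[{"xyz": [0,-40,0],"roll": 0},{"xyz": [0,-80,0],"roll": 0},{"xyz": [0,-120,0],"roll": 0},{"xyz": [0,-160,0],"roll": 0},{"xyz": [0,-200,0],"roll": 0}]'

```text
clock: 30.38
position: [0.5213, -0.1811, 0.1887]
tool_rot: [0.091, 3.139, -0.001]
contact_force: [1.2, 1.0, 1.1]
grip_width: 0.0727
grip_force: 0.0
```

>>> send_rows --commands '[{"xyz": [2,-40,0],"roll": 0},{"xyz": [4,-80,0],"roll": 0},{"xyz": [5,-120,0],"roll": 0},{"xyz": [6,-150,0],"roll": 0},{"xyz": [6,-158,0],"roll": 0}]'

```text
clock: 30.8
position: [0.5271, -0.3425, 0.188]
tool_rot: [0.099, 3.139, -0.004]
contact_force: [-0.0, 0.1, 0.2]
grip_width: 0.0727
grip_force: 0.0
```

```bash
python3 wb.py
```

```text
t 30.8 p [ 527.1 -342.5  188. ] rot [ 0.099  3.139 -0.004] F [-0.   0.1  0.2] w 72.7 g 0.0 j6 -0.61
tcp in scale [  26.9 -454.4]
0.87 [285. 194.] [115. 113. 111.] [ 0.524 -0.337  0.06 ]
0.66 [431. 254.] [43. 62. 89.] [ 0.594 -0.195  0.06 ]
0.58 [425.  14.] [ 33.  59. 103.] [ 0.366 -0.205  0.06 ]
```

>>> send_rows --commands '[{"xyz": [-1,0,-30],"roll": 0},{"xyz": [-1,0,-65],"roll": 0},{"xyz": [-1,0,-98],"roll": 0},{"xyz": [-1,0,-112],"roll": 0},{"xyz": [-1,0,-116],"roll": 0}]'

```text
clock: 31.32
position: [0.5239, -0.3329, 0.0686]
tool_rot: [-0.088, -3.135, -0.008]
contact_force: [0.2, -0.2, -0.0]
grip_width: 0.0725
grip_force: 0.0
```

>>> send_rows --commands '[{"xyz": [0,0,0],"roll": 0},{"xyz": [0,0,0],"roll": 0},{"xyz": [0,0,0],"roll": 0},{"xyz": [0,0,0],"roll": 0},{"xyz": [0,0,0],"roll": 0}]' --claw 0 --force 35

```text
clock: 31.73
position: [0.5276, -0.3373, 0.0746]
tool_rot: [0.09, 3.137, -0.002]
contact_force: [-0.1, 3.1, 7.9]
grip_width: 0.0348
grip_force: 35.1
```

>>> send_rows --commands '[{"xyz": [0,0,0],"roll": 0},{"xyz": [0,0,0],"roll": 0},{"xyz": [0,0,0],"roll": 0}]'

```text
clock: 31.98
position: [0.5276, -0.3373, 0.0746]
tool_rot: [0.09, 3.137, -0.002]
contact_force: [0.5, 3.4, 7.1]
grip_width: 0.0354
grip_force: 35.1
```

>>> send_rows --commands '[{"xyz": [0,0,10],"roll": 0},{"xyz": [0,0,30],"roll": 0},{"xyz": [-5,12,42],"roll": 0},{"xyz": [-15,45,42],"roll": 0},{"xyz": [-28,80,42],"roll": 0}]'

```text
clock: 32.4
position: [0.4997, -0.2586, 0.1163]
tool_rot: [0.095, 3.136, -0.005]
contact_force: [0.3, 1.5, -1.5]
grip_width: 0.0356
grip_force: 35.4
```

>>> send_rows --commands '[{"xyz": [-14,34,0],"roll": 0},{"xyz": [-28,70,0],"roll": 0},{"xyz": [-45,105,0],"roll": 0},{"xyz": [-63,140,0],"roll": 0},{"xyz": [-80,172,0],"roll": 0}]'

```text
clock: 32.82
position: [0.4169, -0.0835, 0.1149]
tool_rot: [0.092, 3.14, -0.0]
contact_force: [-0.5, 0.6, -1.2]
grip_width: 0.0351
grip_force: 35.4
```

>>> send_rows --commands '[{"xyz": [-8,35,0],"roll": 0},{"xyz": [-8,70,0],"roll": 0},{"xyz": [-6,97,-4],"roll": 0},{"xyz": [-4,105,-9],"roll": 0},{"xyz": [-4,105,-10],"roll": 0}]'

```text
clock: 33.23
position: [0.4141, 0.0214, 0.1044]
tool_rot: [0.086, 3.14, -0.0]
contact_force: [-0.7, -0.1, -1.8]
grip_width: 0.0353
grip_force: 35.7
```

>>> send_rows --commands '[{"xyz": [0,0,0],"roll": 0},{"xyz": [0,0,0],"roll": 0},{"xyz": [0,0,0],"roll": 0}]'

```text
clock: 33.48
position: [0.4145, 0.0189, 0.1046]
tool_rot: [0.094, 3.14, -0.001]
contact_force: [0.3, 0.6, -1.7]
grip_width: 0.0352
grip_force: 35.7
```

```bash
python3 wv.py pics/w7.png
```

```text
t 33.48 p [414.5  18.9 104.6] rot [ 9.40e-02  3.14e+00 -1.00e-03] F [ 0.3  0.6 -1.7] w 35.2 g 35.7 j6 -0.05
tcp in scale [-106.4 -100.1]
```

View pics/w7.png

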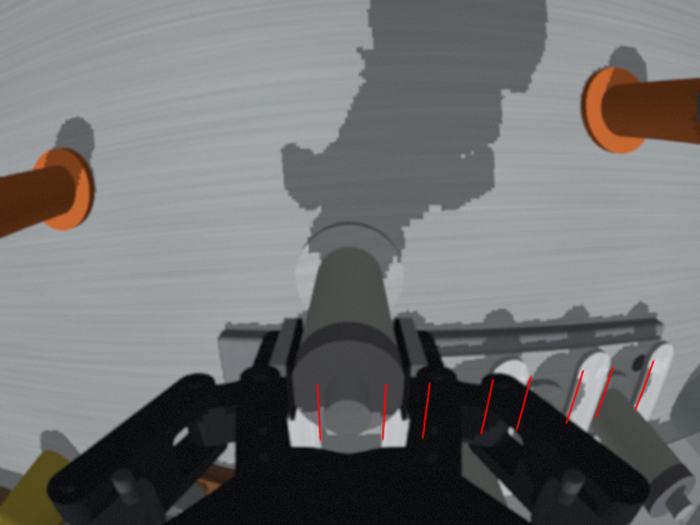

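The last barrel lines up with slot 1. Sliding it in.

>>> send_rows --commands '[{"xyz": [5,0.7,0],"roll": 0},{"xyz": [20,-0.1,0],"roll": 0},{"xyz": [35,-1,0],"roll": 0},{"xyz": [50,-1.9,0],"roll": 0},{"xyz": [65,-2.7,0],"roll": 0}]'

```text
clock: 33.95
position: [0.4803, 0.0167, 0.1044]
tool_rot: [0.093, 3.14, -0.0]
contact_force: [0.5, -0.3, -2.4]
grip_width: 0.0354
grip_force: 35.7
```

>>> send_rows --commands '[{"xyz": [8,-0.6,0],"roll": 0},{"xyz": [16,-1.1,0],"roll": 0},{"xyz": [24,-1.6,0],"roll": 0},{"xyz": [32,-2,0],"roll": 0},{"xyz": [36,-2.3,0],"roll": 0}]'

```text
clock: 34.37
position: [0.5161, 0.0149, 0.1044]
tool_rot: [0.091, 3.14, 0.0]
contact_force: [-0.5, 0.6, -2.0]
grip_width: 0.0353
grip_force: 35.7
```

>>> send_rows --commands '[{"xyz": [2,0,0],"roll": 0},{"xyz": [4,-0.2,0],"roll": 0},{"xyz": [6,-0.3,0],"roll": 0},{"xyz": [8,-0.5,0],"roll": 0},{"xyz": [8,-0.5,0],"roll": 0}]'

```text
clock: 34.78
position: [0.5233, 0.0145, 0.1044]
tool_rot: [0.091, 3.14, 0.0]
contact_force: [-0.7, 0.6, -1.1]
grip_width: 0.0351
grip_force: 35.7
```

>>> send_rows --commands '[{"xyz": [1,0,0],"roll": 0},{"xyz": [2,0,0],"roll": 0},{"xyz": [3,0,0],"roll": 0},{"xyz": [3,0,0],"roll": 0}]'

```text
clock: 35.12
position: [0.5263, 0.0146, 0.1044]
tool_rot: [0.091, 3.14, 0.0]
contact_force: [0.6, -0.3, -1.2]
grip_width: 0.035
grip_force: 35.7
```

>>> send_rows --commands '[{"xyz": [1,0,0],"roll": 0},{"xyz": [2,0,0],"roll": 0},{"xyz": [2,0,0],"roll": 0}]'

```text
clock: 35.37
position: [0.5271, 0.0146, 0.1041]
tool_rot: [-0.091, -3.138, -0.0]
contact_force: [-3.2, 0.0, 0.3]
grip_width: 0.0353
grip_force: 35.9
```

```bash
python3 ov.py
```

```text
t 35.37 p [527.1  14.6 104.1] rot [-0.091 -3.138 -0.   ] F [-3.2  0.   0.3] w 35.3 g 35.9 j6 -0.03
tcp in scale [  6.3 -97.9]
```

>>> send_rows --commands '[{"xyz": [1,0,0],"roll": 0},{"xyz": [2,0,0],"roll": 0},{"xyz": [2,0,-2],"roll": 0},{"xyz": [1,0,-4],"roll": 0},{"xyz": [1,0,-4],"roll": 0}]'

```text
clock: 35.78
position: [0.528, 0.0148, 0.1008]
tool_rot: [-0.091, -3.139, -0.0]
contact_force: [-5.8, 0.5, 5.6]
grip_width: 0.035
grip_force: 36.6
```

>>> send_rows --commands '[{"xyz": [0,0,0],"roll": 0},{"xyz": [0,0,0],"roll": 0},{"xyz": [0,0,0],"roll": 0},{"xyz": [0,0,0],"roll": 0}]' --claw 0.65

```text
clock: 36.12
position: [0.53, 0.0145, 0.1006]
tool_rot: [0.091, 3.139, 0.0]
contact_force: [0.3, -0.3, -0.5]
grip_width: 0.0559
grip_force: 0.0
```

>>> send_rows --commands '[{"xyz": [0,0,20],"roll": 0},{"xyz": [0,0,50],"roll": 0},{"xyz": [0,0,85],"roll": 0},{"xyz": [0,0,125],"roll": 0},{"xyz": [-20,0,160],"roll": 0}]'

```text
clock: 36.53
position: [0.5118, 0.0143, 0.2624]
tool_rot: [0.091, 3.137, -0.0]
contact_force: [1.1, -0.7, 1.1]
grip_width: 0.0558
grip_force: 0.0
```

>>> send_rows --commands '[{"xyz": [-35,30,20],"roll": 0},{"xyz": [-65,60,40],"roll": 0},{"xyz": [-85,90,50],"roll": 0},{"xyz": [-85,120,50],"roll": 0}]'

```text
clock: 36.87
position: [0.4224, 0.1349, 0.3137]
tool_rot: [0.094, 3.136, 0.001]
contact_force: [0.0, 0.6, 0.1]
grip_width: 0.0555
grip_force: 0.0
```

```bash
python3 - <<'E'
from ov import *
im=[]
S=robot.capture("side");T=robot.capture("top");W=robot.capture("wrist")
cv2.imwrite("pics/s8.png",np.hstack([cv2.resize(S["image"][130:270,270:385],(490,596),interpolation=cv2.INTER_CUBIC)[:596],]))
cv2.imwrite("pics/w8.png",W["image"])
for n,p in(("S",S),("T",T)):
  for q in("poise","poise_knob","pointer"):
    for d in robot.outline_of(p,q)[:2]: print(n,q,round(d["confidence"],2),d["xy"],mb(d["mask"]))
  for X in([.135,-.150,.18],[.135,.118,.18],[.135,.088,.26],[.135,.068,.26]):
    print(n,X,proj(p,[*(o+R@X[:2]),X[2]]).round(1))
np.savez("pics/sw.npz",S=S["image"],T=T["image"],W=W["image"])
E
```

```text
t 36.87 p [422.4 134.9 313.7] rot [9.400e-02 3.136e+00 1.000e-03] F [0.  0.6 0.1] w 55.5 g 0.0 j6 0.23
tcp in scale [-105.1   16.2]
S poise 0.62 [347.3, 157.5] [342.5 145.5 352.5 170.5]
S poise_knob 0.64 [344.5, 156.4] [343.5 145.5 352.5 171.5]
S poise_knob 0.3 [377.0, 286.9] [362.5 252.5 389.5 314.5]
S pointer 0.97 [350.4, 164.7] [334.5 144.5 361.5 191.5]
S [0.135, -0.15, 0.18] [358.4 198. ]
S [0.135, 0.118, 0.18] [343.8 158.4]
S [0.135, 0.088, 0.26] [346.7 140.2]
S [0.135, 0.068, 0.26] [347.7 142.7]
T poise 0.73 [219.8, 134.6] [211.5 125.5 225.5 142.5]
T poise_knob 0.48 [216.2, 134.3] [211.5 125.5 225.5 142.5]
T pointer 0.7 [217.2, 137.8] [176.5 125.5 284.5 141.5]
T pointer 0.35 [311.9, 161.4] [299.5 141.5 334.5 176.5]
T [0.135, -0.15, 0.18] [286.7 141. ]
T [0.135, 0.118, 0.18] [203.2 135.2]
T [0.135, 0.088, 0.26] [208.2 127.9]
T [0.135, 0.068, 0.26] [214.7 128.4]
```

View pics/s8.png

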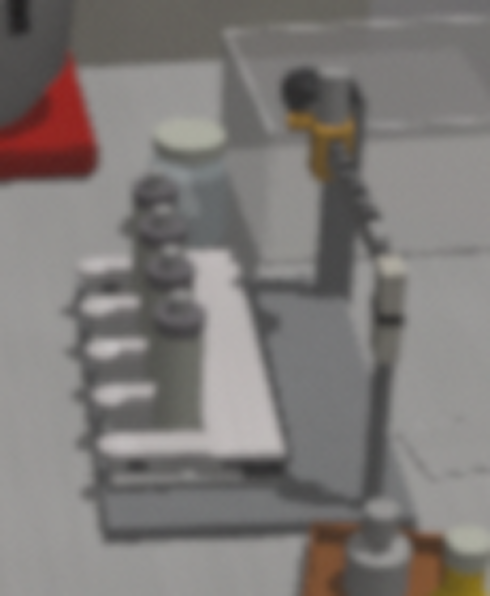

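View pics/w8.png

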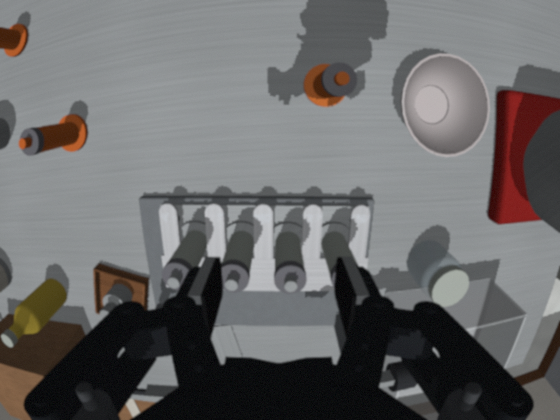

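All four barrels are in their slots and the beam is tilted up, as expected. Next I'll locate the poise knob using side and top close-ups.

```bash
python3 - <<'E'
from h import *
z=np.load("pics/sw.npz")
a=cv2.resize(z["S"][130:205,325:375],(400,600),interpolation=cv2.INTER_CUBIC);b=cv2.resize(z["T"][115:155,195:235],(400,400),interpolation=cv2.INTER_CUBIC)
cv2.imwrite("pics/m9.png",np.hstack([a,np.vstack([b,np.zeros((200,400,3),np.uint8)])]))
E
```

```text
(no output)
```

View pics/m9.png

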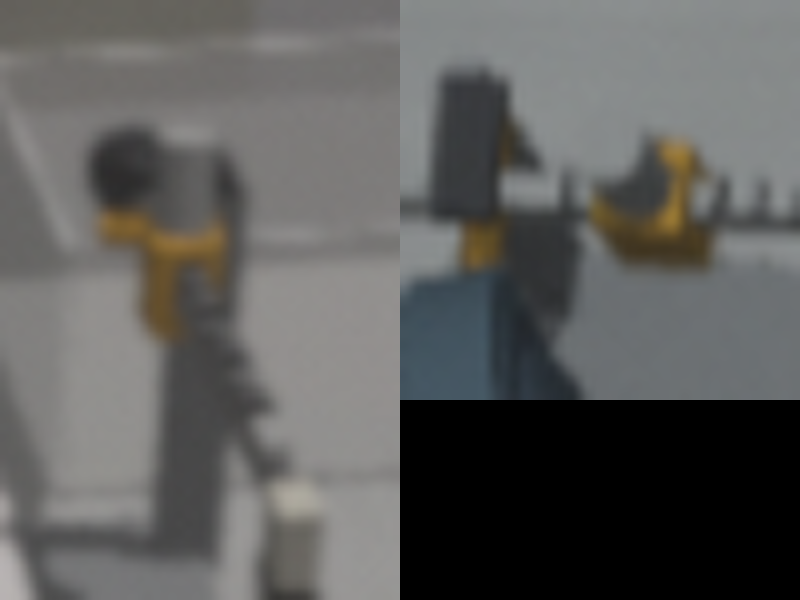

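```bash
python3 - <<'E'
from ov import *
S=robot.capture("side");T=robot.capture("top")
def tri(us,ut):
    o1,d1=ray(S,us);o2,d2=ray(T,ut);A=np.c_[d1,-d2];k=np.linalg.lstsq(A,o2-o1,rcond=None)[0];a=o1+k[0]*d1;b=o2+k[1]*d2;m=(a+b)/2
    return m.round(4),np.linalg.norm(a-b).round(4),"scale",(1000*R.T@(m[:2]-o)).round(1)
print(tri((348.5,146.6),(217,130)));print(tri((348.3,159.4),(220.3,134.5)))
for z in(.24,.25): print(onz(S,(348.5,146.6),z),(1000*R.T@(onz(S,(348.5,146.6),z)[:2]-o)).round(1))
for y in(.05,.06,.07,.08):
  for z in (.215,.255): X=[*(o+R@[.135,y]),z];print(y,z,"S",proj(S,X).round(1),"T",proj(T,X).round(1))
E
```

```text
t 37.32 p [424.4 133.5 309.8] rot [-0.094 -3.139  0.   ] F [-0.6 -0.9  0. ] w 55.0 g 0.0 j6 0.22
tcp in scale [-103.    14.9]
(array([0.6657, 0.1677, 0.248 ]), np.float64(0.0034), 'scale', array([135.9,  62.9]))
(array([0.6662, 0.164 , 0.2037]), np.float64(0.0049), 'scale', array([136.6,  59.3]))
[0.67198021 0.18571023 0.24      ] [141.1  81.3]
[0.6664242  0.16418936 0.25      ] [136.8  59.5]
0.05 0.215 S [347.8 157.7] T [222.8 133.3]
0.05 0.255 S [348.5 146.4] T [220.9 129.3]
0.06 0.215 S [347.3 156.4] T [219.6 133.1]
0.06 0.255 S [348.  145.1] T [217.6 129.1]
0.07 0.215 S [346.8 155.1] T [216.4 132.9]
0.07 0.255 S [347.5 143.8] T [214.4 128.8]
0.08 0.215 S [346.3 153.8] T [213.2 132.7]
0.08 0.255 S [347.  142.6] T [211.1 128.6]
```

Triangulation puts the knob at about (0.666, 0.166) with its top at z≈0.247, consistent with x=135 mm on the beam. I'll cage it loosely and push outward.

>>> send_rows --commands '[{"xyz": [40,6,0],"roll": 0},{"xyz": [80,12,0],"roll": 0},{"xyz": [120,18,0],"roll": 0},{"xyz": [160,22,0],"roll": 0},{"xyz": [200,28,0],"roll": 0}]' --claw 0.45 --force 20

```text
clock: 37.83
position: [0.626, 0.1617, 0.31]
tool_rot: [0.093, 3.14, -0.0]
contact_force: [0.4, 0.7, 1.5]
grip_width: 0.0388
grip_force: 0.0
```

>>> send_rows --commands '[{"xyz": [30,4,0],"roll": 0},{"xyz": [41,4,0],"roll": 0},{"xyz": [41,4,0],"roll": 0},{"xyz": [41,4,0],"roll": 0}]'

```text
clock: 38.17
position: [0.6657, 0.1658, 0.3089]
tool_rot: [-0.093, -3.139, 0.0]
contact_force: [-0.2, -0.1, 0.4]
grip_width: 0.0386
grip_force: 0.0
```

```bash
python3 - <<'E'
from ov import *
S=robot.capture("side");T=robot.capture("top");W=robot.capture("wrist")
a=cv2.resize(S["image"][115:205,320:380],(400,600),interpolation=cv2.INTER_CUBIC)
cv2.imwrite("pics/m10.png",np.hstack([a,cv2.resize(W["image"],(400,300)).repeat(1,0) if 0 else np.vstack([cv2.resize(W["image"],(400,300)),np.zeros((300,400,3),np.uint8)])]))
print(W["K"][0],np.round(W["pose"],3).tolist())
E
```

```text
t 38.17 p [665.7 165.8 308.9] rot [-0.093 -3.139  0.   ] F [-0.2 -0.1  0.4] w 38.6 g 0.0 j6 0.21
tcp in scale [136.  61.]
[325.1922621   0.        278.1833596] [[0.058, 0.951, 0.304, 0.587], [0.998, -0.055, -0.018, 0.17], [-0.0, 0.305, -0.952, 0.454], [0.0, 0.0, 0.0, 1.0]]
```

View pics/m10.png

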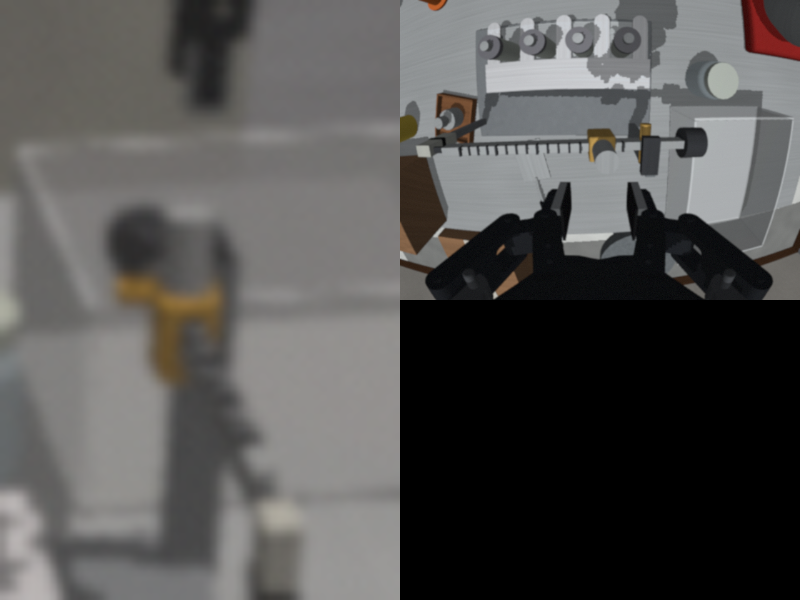

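```bash
python3 - <<'E'
from ov import *
W=robot.capture("wrist")
for z in(.247,.25): 
    q=wz(W,(288.4,220),z);print(q.round(4),(1000*R.T@(q[:2]-o)).round(1))
E
```

```text
t 38.32 p [664.3 166.3 311.2] rot [0.091 3.14  0.   ] F [ 0.4  0.6 -0.4] w 38.1 g 0.0 j6 0.21
tcp in scale [134.6  61.4]
[0.6619 0.1725 0.247 ] [131.9  67.5]
[0.6609 0.1725 0.25  ] [130.8  67.4]
```

>>> send_rows --commands '[{"xyz": [0,4.5,-15],"roll": 0},{"xyz": [0,4.5,-35],"roll": 0},{"xyz": [0,4.5,-50],"roll": 0},{"xyz": [0,4.5,-54],"roll": 0},{"xyz": [0,4.5,-54],"roll": 0}]' --claw 0.42

```text
clock: 38.78
position: [0.6634, 0.1709, 0.2558]
tool_rot: [-0.091, -3.138, 0.001]
contact_force: [-0.7, 0.3, 1.1]
grip_width: 0.0357
grip_force: 0.0
```

```bash
python3 - <<'E'
from ov import *
W=robot.capture("wrist")
cv2.imwrite("pics/w11.png",cv2.resize(W["image"][150:420],(800,386),interpolation=cv2.INTER_CUBIC))
E
```

```text
t 38.78 p [663.4 170.9 255.8] rot [-9.100e-02 -3.138e+00  1.000e-03] F [-0.7  0.3  1.1] w 35.7 g 0.0 j6 0.22
tcp in scale [133.5  66. ]
```

View pics/w11.png

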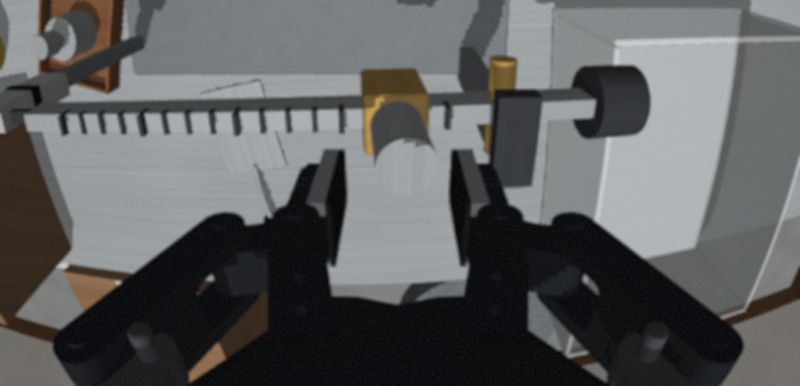

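The knob (405,168) sits between the fingertips. I've used up my picture views, so from here I'll work from numbers.

>>> send_rows --commands '[{"xyz": [1,1.5,-10],"roll": 0},{"xyz": [1,1.5,-20],"roll": 0},{"xyz": [1,1.5,-28],"roll": 0},{"xyz": [1,1.5,-34],"roll": 0},{"xyz": [1,1.5,-34],"roll": 0}]'

```text
clock: 39.25
position: [0.6657, 0.1724, 0.2217]
tool_rot: [-0.091, -3.139, 0.0]
contact_force: [-0.5, 0.0, 0.1]
grip_width: 0.036
grip_force: 0.0
```

>>> send_rows --commands '[{"xyz": [-0.5,-8,1],"roll": 0},{"xyz": [-1,-16,2],"roll": 0},{"xyz": [-1.5,-24,3],"roll": 0},{"xyz": [-2,-32,4],"roll": 0},{"xyz": [-2.2,-40,4],"roll": 0}]'

```text
clock: 39.67
position: [0.6639, 0.1316, 0.227]
tool_rot: [0.092, 3.14, 0.001]
contact_force: [-1.4, 2.0, -1.0]
grip_width: 0.0358
grip_force: 0.9
```

>>> send_rows --commands '[{"xyz": [-0.5,-8,0],"roll": 0},{"xyz": [-1,-16,0],"roll": 0},{"xyz": [-1.5,-24,0],"roll": 0},{"xyz": [-2,-32,0],"roll": 0},{"xyz": [-2.2,-38,0],"roll": 0}]'

```text
clock: 40.08
position: [0.6616, 0.0934, 0.2263]
tool_rot: [-0.092, -3.14, 0.0]
contact_force: [-0.7, 0.5, -1.0]
grip_width: 0.0357
grip_force: 0.8
```

```bash
cat > pt.py <<'E'
from ov import *
W=robot.capture("wrist");S=robot.capture("side")
for q in("pointer","poise","poise_knob","index"):
    try:
        for d in robot.outline_of(W,q)[:1]:
            m=np.array(d["mask"]);b=mb(m);ys,xs=np.nonzero(m);c=xs<=xs.min()+3
            print(q,round(d["confidence"],2),np.round(d["xy"]),b,"left end",xs.min(),ys[c].mean().round(1))
    except Exception as e: print(q,e)
for z in(.17,.18,.19): print(z,wproj(W,[*(o+R@[.135,-.150]),z]).round(1))
u,v=wproj(W,[*(o+R@[.135,-.150]),.18])[0]
n=robot.state()["clock"];np.savez("pics/p%.2f.npz"%n,W=W["image"],S=S["image"],pose=W["pose"],K=W["K"])
g=cv2.cvtColor(W["image"],cv2.COLOR_BGR2GRAY);r0,c0=int(v)-32,max(0,int(u)-20)
if 0<=u<560 and v<420: print("gray rows from",r0,"cols from",c0);print("\n".join("".join(" .:-=+*#%@"[min(9,int(x)*10//230)] for x in row) for row in g[max(0,r0):r0+56,c0:c0+60]))
E
python3 pt.py
```

```text
t 40.08 p [661.6  93.4 226.3] rot [-0.092 -3.14   0.   ] F [-0.7  0.5 -1. ] w 35.7 g 0.8 j6 0.1
tcp in scale [136.1 -11.5]
pointer 0.58 [296. 241.] [ 59.5 196.5 551.5 315.5] left end 60 239.6
poise 0.9 [285. 260.] [257.5 205.5 318.5 314.5] left end 258 242.0
poise_knob 0.84 [284. 260.] [258.5 205.5 319.5 315.5] left end 259 241.4
index 0.6 [286. 166.] [ 1.550e+01 -5.000e-01  5.515e+02  3.155e+02] left end 16 243.3
0.17 [[ 92.  224.5]]
0.18 [[ 85.3 229.3]]
0.19 [[ 78.2 234.6]]
gray rows from 197 cols from 65
:-----=====================---::::::::::::::::::::::::.:::-=
:::-------===============---::::::::::::::::::::::::::::-=+*
::::::-------===========---::::::::::::::::::::::::::::-=***
:::::::::::-----=======--::::::::::::::::::::::::::::::=+*##
:::::::::::::::--------:::::::::::::::::::::::.:::::::-+**##
..::::::::::::::--:--::::::::::::::.:::::::::::::.::::=+*###
......::::::::::::::::::::::::::::::::::::::::.:::...:=+*##*
........::::::::::::::::::::::::::::::::::::::::.....:=+*##*
...........::::::::::::::::::::::::::.::::::::::.....:=+*###
::::::::::::::::::::::::::::::::::::::
[... 2128 characters left out ...]
##############*+-:...-+*####*
::::::::::-+*################################*+-:...-+######
::::::::::-+*################################*=-:...:+*#####
::::::::::-=*################################*=-::..:=*#####
:::::::::::=*################################*+-::..:-+#####
---=-------=**################################+-::...-+#####
=+++++++++++**################################*=::...-+*####
+************#################################*=::...:=*####
**############################################*=-::..:=*####
*#############################################*+-::..:=*####
##*#***#****###################################+-::...-+*###
##*####***#####################################*=::...-+*###
```

```bash
cat > tilt.py <<'E'
from ov import *
def ontoplane(p,uv,x0):
    K=p["K"];T=np.array(p["pose"]);a=np.array([(uv[0]-K[0][2])/K[0][0],(uv[1]-K[1][2])/K[1][1]]);th=np.hypot(*a)
    d=T[:3,:3]@np.r_[a/th*np.sin(th),np.cos(th)];C=T[:3,3].copy();c=R.T@(C[:2]-o);e=R.T@d[:2]
    k=(x0-c[0])/e[0];return c[1]+k*e[1],C[2]+k*d[2]
def tilt(p):
    g=cv2.GaussianBlur(cv2.cvtColor(p["image"],cv2.COLOR_BGR2GRAY),(0,0),.7).astype(float);best=None
    x0=.135-.005
    for th in np.arange(-.12,.1201,.002):
      for dz in np.arange(-.012,.0121,.001):
        y=np.linspace(-.13,.10,150);c=s["position"];z=.19+dz+(.118-y)*np.tan(th)
        keep=np.abs(y-(R.T@(c[:2]-o))[1])>.045;L=np.c_[(o+np.c_[0*y+x0,y]@R.T),z][keep]
        q=wproj(p,L);n=np.array([0,2.])
        f=lambda off:cv2.remap(g.astype(np.float32),np.float32(q[:,:1]),np.float32(q[:,1:]+off),1)[:,0]
        sc=np.median(f(2)-f(-2))
        if best is None or sc>best[0]: best=(sc,th,dz)
    return best
if __name__=="__main__":
    if len(sys.argv)>1: f=np.load(sys.argv[1]);p=dict(image=f["W"],pose=f["pose"],K=f["K"])
    else: p=robot.capture("wrist")
    print("score, tilt, dz",np.round(tilt(p),4))
E
python3 tilt.py pics/p40.08.npz; ls pics/*.npz
```

```text
t 40.38 p [662.   94.6 226.5] rot [ 0.091  3.14  -0.   ] F [-0.  -0.  -0.8] w 35.9 g 0.0 j6 0.11
tcp in scale [136.4 -10.3]
pics/p40.38.npz
pics/sw.npzTraceback (most recent call last):
  File "tilt.py", line 19, in <module>
    if len(sys.argv)>1: f=np.load(sys.argv[1]);p=dict(image=f["W"],pose=f["pose"],K=f["K"])
                          ~~~~~~~^^^^^^^^^^^^^
    fid = stack.enter_context(open(os.fspath(file), "rb"))
                              ~~~~^^^^^^^^^^^^^^^^^^^^^^^
FileNotFoundError: [Errno 2] No such file or directory: 'pics/p40.08.npz'
```

```bash
python3 tilt.py pics/p40.38.npz; python3 tilt.py
```

```text
t 40.38 p [662.   94.6 226.5] rot [ 0.091  3.14  -0.   ] F [-0.  -0.  -0.8] w 35.9 g 0.0 j6 0.11
tcp in scale [136.4 -10.3]
score, tilt, dz [8.85703e+01 5.00000e-02 6.00000e-03]
t 40.38 p [662.   94.6 226.5] rot [ 0.091  3.14  -0.   ] F [-0.  -0.  -0.8] w 35.9 g 0.0 j6 0.11
tcp in scale [136.4 -10.3]
score, tilt, dz [8.81553e+01 2.80000e-02 6.00000e-03]
```

>>> send_rows --commands '[{"xyz": [0.3,4,0],"roll": 0},{"xyz": [0.3,4,0],"roll": 0},{"xyz": [0.3,4,0],"roll": 0},{"xyz": [0.3,4,0],"roll": 0},{"xyz": [0.3,4,0],"roll": 0}]'

```text
clock: 40.85
position: [0.662, 0.0987, 0.2263]
tool_rot: [-0.091, -3.14, -0.0]
contact_force: [-0.6, 0.1, -0.4]
grip_width: 0.0361
grip_force: 0.0
```

>>> send_rows --commands '[{"xyz": [0,0,0],"roll": 0},{"xyz": [0,0,0],"roll": 0},{"xyz": [0,0,0],"roll": 0},{"xyz": [0,0,0],"roll": 0},{"xyz": [0,0,0],"roll": 0}]'

```text
clock: 41.27
position: [0.662, 0.0985, 0.2263]
tool_rot: [0.091, 3.14, 0.0]
contact_force: [-0.5, 0.5, 0.1]
grip_width: 0.0359
grip_force: 0.0
```

```bash
python3 tilt.py;python3 tilt.py
```

```text
t 41.27 p [662.   98.5 226.3] rot [0.091 3.14  0.   ] F [-0.5  0.5  0.1] w 35.9 g 0.0 j6 0.11
tcp in scale [136.2  -6.4]
score, tilt, dz [8.97812e+01 2.60000e-02 6.00000e-03]
t 41.32 p [662.   98.5 226.3] rot [0.091 3.14  0.   ] F [ 0.3 -0.  -0.5] w 35.9 g 0.0 j6 0.11
tcp in scale [136.2  -6.4]
score, tilt, dz [8.97812e+01 2.60000e-02 6.00000e-03]
```

>>> send_rows --commands '[{"xyz": [-0.2,-4,0],"roll": 0},{"xyz": [-0.5,-8,0],"roll": 0},{"xyz": [-0.7,-12,0],"roll": 0},{"xyz": [-0.8,-13.5,0],"roll": 0},{"xyz": [-0.8,-13.5,0],"roll": 0}]'

```text
clock: 41.78
position: [0.6611, 0.0844, 0.2262]
tool_rot: [-0.092, -3.14, 0.0]
contact_force: [0.2, 0.1, 0.3]
grip_width: 0.0361
grip_force: 0.0
```

>>> send_rows --commands '[{"xyz": [0.3,4,0],"roll": 0},{"xyz": [0.3,4,0],"roll": 0},{"xyz": [0.3,4,0],"roll": 0},{"xyz": [0.3,4,0],"roll": 0},{"xyz": [0.3,4,0],"roll": 0}]'

```text
clock: 42.2
position: [0.6615, 0.0891, 0.2264]
tool_rot: [0.091, 3.14, -0.0]
contact_force: [-0.7, -0.4, 0.2]
grip_width: 0.0359
grip_force: 0.0
```

>>> send_rows --commands '[{"xyz": [0,0,0],"roll": 0},{"xyz": [0,0,0],"roll": 0},{"xyz": [0,0,0],"roll": 0},{"xyz": [0,0,0],"roll": 0},{"xyz": [0,0,0],"roll": 0}]'

```text
clock: 42.62
position: [0.6615, 0.089, 0.2263]
tool_rot: [0.091, 3.14, 0.0]
contact_force: [-0.7, -0.3, -0.3]
grip_width: 0.0364
grip_force: 0.0
```

>>> send_rows --commands '[{"xyz": [0,0,0],"roll": 0},{"xyz": [0,0,0],"roll": 0},{"xyz": [0,0,0],"roll": 0},{"xyz": [0,0,0],"roll": 0},{"xyz": [0,0,0],"roll": 0}]'

```text
clock: 43.03
position: [0.6615, 0.089, 0.2264]
tool_rot: [-0.091, -3.14, -0.0]
contact_force: [0.2, -0.1, 0.4]
grip_width: 0.0359
grip_force: 0.0
```

```bash
python3 tilt.py; python3 pt.py
```

```text
t 43.03 p [661.5  89.  226.4] rot [-0.091 -3.14  -0.   ] F [ 0.2 -0.1  0.4] w 35.9 g 0.0 j6 0.1
tcp in scale [136.2 -15.9]
score, tilt, dz [8.8082e+01 1.0000e-02 6.0000e-03]
t 43.08 p [661.5  89.1 226.3] rot [0.091 3.14  0.   ] F [0.  0.6 0. ] w 35.9 g 0.0 j6 0.1
tcp in scale [136.3 -15.8]
pointer 0.9 [292. 240.] [ 72.5 196.5 556.5 308.5] left end 73 233.2
poise 0.58 [277. 258.] [251.5 203.5 305.5 308.5] left end 252 249.4
poise_knob 0.72 [279. 256.] [251.5 203.5 305.5 309.5] left end 252 251.4
index 0.79 [285. 166.] [ 1.950e+01 -5.000e-01  5.565e+02  3.075e+02] left end 20 243.6
0.17 [[ 96.6 224.2]]
0.18 [[ 90.  229.1]]
0.19 [[ 82.9 234.4]]
gray rows from 197 cols from 70
----=-===================---:::::::::::::.::::::::::::::-=+*
-:-----================---:::::::::::::::.::::::::::::-=+**#
::::-:-----===========---:::::::::::.::::::::::::::::-=+**#*
:::::::::------======--:::::::::::::::::::::::::::::-=**####
:::::::::::::--------:::::::::::::.::::::::::.::::.:=**####*
..::::::::::::::---:::::::::::::.:..:::::::::.:::..:=*###*##
.....:::::::::::::::::::::::::::::::::::::::::::...:
[... 2297 characters left out ...]
#####################*+-::..:
----:. .:-+**##*****################################*+-::..:
----:..:=+**#########################################+=::..:
-------=+**##########################################+=::...
--==+++***#####*#####################################*=-:...
-=+******************################################*=-:...
=+******#******#**#*#################################*+-::..
***######*##*#########*##############################*+-::.:
*####################################################*+-::.:
*##*#*##*##########*###**#####**##*#***#####*##*#*#*#*+=-::-
********#***#*******************#******#**#****#*******+===+
*****#**###******#****##*********###*##*****************++**
```

>>> send_rows --commands '[{"xyz": [0,0,15],"roll": 0},{"xyz": [0,0,40],"roll": 0},{"xyz": [0,0,65],"roll": 0},{"xyz": [-15,-10,80],"roll": -5},{"xyz": [-35,-35,80],"roll": -12}]'

```text
clock: 43.8
position: [0.6288, 0.0561, 0.3096]
tool_rot: [0.419, 3.107, 0.003]
contact_force: [0.2, -1.7, 1.7]
grip_width: 0.0362
grip_force: 0.0
```

>>> send_rows --commands '[{"xyz": [-13,-30,0],"roll": -7},{"xyz": [-26,-65,0],"roll": -14},{"xyz": [-40,-100,0],"roll": -21},{"xyz": [-53,-135,0],"roll": -28},{"xyz": [-66,-170,0],"roll": -35}]'

```text
clock: 44.22
position: [0.5596, -0.1173, 0.3066]
tool_rot: [1.343, 2.839, 0.0]
contact_force: [-0.2, -0.3, 0.3]
grip_width: 0.0355
grip_force: 0.0
```

>>> send_rows --commands '[{"xyz": [0,-24,0],"roll": -7},{"xyz": [0,-24,0],"roll": -14},{"xyz": [0,-24,-30],"roll": -21},{"xyz": [0,-24,-60],"roll": -28},{"xyz": [0,-24,-90],"roll": -35}]'

```text
clock: 44.63
position: [0.561, -0.1406, 0.216]
tool_rot: [2.135, 2.301, 0.002]
contact_force: [0.4, -0.4, -0.4]
grip_width: 0.0356
grip_force: 0.0
```

>>> send_rows --commands '[{"xyz": [0,0,-30],"roll": -4},{"xyz": [0,0,-60],"roll": -8},{"xyz": [0,0,-90],"roll": -8},{"xyz": [0,0,-91],"roll": -8},{"xyz": [0,0,-91],"roll": -8}]'

```text
clock: 45.05
position: [0.5587, -0.1393, 0.124]
tool_rot: [-2.282, -2.154, 0.003]
contact_force: [-0.5, -0.3, 0.2]
grip_width: 0.0358
grip_force: 0.0
```

```bash
python3 - <<'E'
from ov import *
W=robot.capture("wrist");print(np.round(W["pose"],3).tolist())
P=lambda y,z,x=.135:wproj(W,[*(o+R@[x,y]),z])[0].round(1)
for y in(-.13,-.15):
  for z in(.17,.18,.19):print(y,z,P(y,z))
print("+x10",P(-.15,.18,.145))
for d in robot.outline_of(W,"pointer")[:2]:print(d["confidence"],d["xy"],mb(d["mask"]))
u,v=P(-.15,.18);g=cv2.cvtColor(W["image"],cv2.COLOR_BGR2GRAY)
np.savez("pics/v1.npz",W=W["image"],pose=W["pose"],K=W["K"])
r0,c0=max(0,int(v)-40),min(500,int(u)-45);print(r0,c0)
print("\n".join("".join(" .:-=+*#%@"[min(9,int(x)*10//230)] for x in row) for row in g[r0:r0+75,c0:c0+90]))
E
```

```text
t 45.05 p [ 558.7 -139.3  124. ] rot [-2.282 -2.154  0.003] F [-0.5 -0.3  0.2] w 35.8 g 0.0 j6 1.27
tcp in scale [  46.7 -249.7]
[[0.998, -0.053, -0.021, 0.564], [-0.057, -0.951, -0.302, -0.063], [-0.003, 0.303, -0.953, 0.267], [0.0, 0.0, 0.0, 1.0]]
-0.13 0.17 [521.5  13.5]
-0.13 0.18 [538.8   8.6]
-0.13 0.19 [558.1   3.4]
-0.15 0.17 [523.7  65. ]
-0.15 0.18 [541.6  63.5]
-0.15 0.19 [561.8  62.2]
+x10 [559.6  69.5]
0.64 [548.3, 37.1] [ 5.195e+02 -5.000e-01  5.595e+02  1.005e+02]
23 496
#******#*##########*#*#***+=::::::::::::::::::::::::::::::::::::
**************************+=::::::::::::::::::::::::::::::::::::
******************++*****++-::::::::::::::::::::::::::::::::::::
*************+++**++*****++-::::::::::::::::::::::::::::::::::::
*************=++***********=::::::::::::::::::::::::::::::::::::
#*##*#*#*****==**#########*=-:::::::::::::::::::::::::::::::::::
###########**+=+**********+=::::::::::::::::::::::::::::::::::::
############**+++++++++++++=-:::::::::::::::::::::::::::::::::::
#############**++++++++++++=-:::::::::::::::::::::::::::::::::::
###############*********
[... 3565 characters left out ...]
###*############*###########**=.    .  .::::::::::
##########################################**=.   . ...::::::::::
###########*######*############*#####*#####*=..  . ...::::::::::
##################*############*###########*=.. ..   .::::::::::
##################*#############*###*#####**=.      ..::::::::::
##################*########################*=.. ..  ..::::::::::
#####################################*#####*-.   . . .::::::::::
##################*#######################**-.  ... ..::::::::::
#########################*#**##*##########**=:.. .   ....:::::::
########################***++***************+=-::.............::
########################*=-----=========++**+++==--::...........
```

```bash
python3 - <<'E'
from ov import *
f=np.load("pics/v1.npz");g=cv2.cvtColor(f["W"],cv2.COLOR_BGR2GRAY)
print("\n".join(f"{86+i} "+"".join(" .:-=+*#%@"[min(9,int(x)*10//230)] for x in row) for i,row in enumerate(g[86:150,480:560])))
E
```

```text
t 45.15 p [ 561.7 -140.4  127.3] rot [2.283e+00 2.155e+00 2.000e-03] F [ 0.2 -0.2 -0.1] w 35.9 g 0.0 j6 1.27
tcp in scale [  49.8 -250.6]
86 ##########################*######**########################*=:.   ....::::::::::
87 ##########################*######*############*###########**=.    .  .::::::::::
88 ##########################################################**=.   . ...::::::::::
89 ###########################*######*############*#####*#####*=..  . ...::::::::::
90 ##################################*############*###########*=.. ..   .::::::::::
91 ##################################*#############*###*#####**=.      ..::::::::::
92 ##################################*########################*=.. ..  ..::::::::::
93 #####################################################*#####*-.   . . .::::::::::
94 ##################################*#######################**-.  ... ..::::::::::
95 #########################################*#**##*##########**=:.. .   ....:::::::
96 ########################################***++***************+=-::.............::
97 ###################################
[... 3763 characters left out ...]
--------------------
142 -------------------------------------:.               .:------------------------
143 -------------------------------------:.              .::------------------------
144 ------------------------------------:.               .:-------------------------
145 ------------------------------------:.               .:-------------------------
146 ------------------------------------:.               .:-------------------------
147 ------------------------------------:.               .:-------------------------
148 ------------------------------------:.               .:-------------------------
149 ------------------------------------:.               .:-------------------------
```

>>> send_rows --commands '[{"xyz": [0,0,25],"roll": 0},{"xyz": [20,0,50],"roll": 0},{"xyz": [45,0,75],"roll": 0},{"xyz": [70,0,75],"roll": 0},{"xyz": [87,0,75],"roll": 0}]'

```text
clock: 45.57
position: [0.6521, -0.1408, 0.2064]
tool_rot: [2.277, 2.15, 0.009]
contact_force: [0.3, 0.3, -0.3]
grip_width: 0.0357
grip_force: 0.0
```

>>> send_rows --commands '[{"xyz": [0,0,0],"roll": 0},{"xyz": [0,0,0],"roll": 0},{"xyz": [0,0,0],"roll": 0}]'

```text
clock: 45.82
position: [0.6474, -0.1401, 0.2017]
tool_rot: [2.284, 2.155, 0.001]
contact_force: [-1.1, 0.7, 0.0]
grip_width: 0.0359
grip_force: 0.0
```

```bash
python3 - <<'E'
from ov import *
W=robot.capture("wrist");print(np.round(W["pose"],3).tolist())
P=lambda x,y,z:wproj(W,[*(o+R@[x,y]),z])[0].round(1)
for X in((.135,-.15,.18),(.145,-.15,.18),(.135,-.16,.18),(.135,-.16,.215),(.145,-.16,.215),(.135,-.15,.19)):print(X,P(*X))
g=cv2.cvtColor(W["image"],cv2.COLOR_BGR2GRAY);np.savez("pics/v2.npz",W=W["image"],pose=W["pose"],K=W["K"])
u,v=P(.135,-.16,.2);r0,c0=max(0,int(v)-40),int(u)-40;print(r0,c0)
print("\n".join(f"{r0+i:3d} "+"".join(" .:-=+*#%@"[min(9,int(x)*10//230)] for x in row) for i,row in enumerate(g[r0:r0+100,c0:c0+80])))
f=np.load("pics/v1.npz");g=cv2.cvtColor(f["W"],cv2.COLOR_BGR2GRAY)
print("v1 rows at col 500,527:",[(r,int(g[r,500]),int(g[r,527])) for r in range(140,230,3)])
E
```

```text
t 45.82 p [ 647.4 -140.1  201.7] rot [2.284e+00 2.155e+00 1.000e-03] F [-1.1  0.7  0. ] w 35.9 g 0.0 j6 1.32
tcp in scale [ 135.3 -245.4]
[[0.998, -0.055, -0.015, 0.652], [-0.057, -0.951, -0.304, -0.063], [0.002, 0.305, -0.952, 0.345], [0.0, 0.0, 0.0, 1.0]]
(0.135, -0.15, 0.18) [277.2  70.8]
(0.145, -0.15, 0.18) [297.4  71. ]
(0.135, -0.16, 0.18) [277.2  90.5]
(0.135, -0.16, 0.215) [277.1  86. ]
(0.145, -0.16, 0.215) [302.7  86.2]
(0.135, -0.15, 0.19) [277.2  68.5]
48 237
 48 ==+++++++++++++++++++++++++++++++*##%#%#%%%%%%%%%#%%%%##*+++++++++++++++++++**##
 49 =++++++++++++++++++++++++++++++++*##%%%#%%##%#%%%%%#%%##*+++++++++++++++++++*###
 50 ==+++++++++++++++++++++++++++++++*#####%#%%%%%%####%#%##*+++++++++++++++++++*###
 51 -=+++++++++++++++++++++++++++++++*#####################**+++++++++++++++++++*###
 52 -=+++++++++++++++++++++++++++++++++++++++++++++*********++++++++++++++++++++**##
 53 -=++++++++++++++++++++++++++++++++====-====--==========+++++++++++++++++++++*###
 54 -=++++++++++++++++++++++++++++++++=------:-------::----=++++++++++++++++++++**##
 55 -=++++++++++++++++++++++
[... 7677 characters left out ...]
%%%%%%%%%%%%%%##**********###
146 :::::::::::::::::::::::-+#%%%%%%%%%%%%%%%%%%%%%%%%%%%%%%%%%%%%%%%###**********##
147 :::::::::::::::::::::::-+#%%%%%%%%%%%%%%%%%%%%%%%%%%%%%%%%%%%%%%%###*#******####
v1 rows at col 500,527: [(140, 74, 10), (143, 74, 6), (146, 75, 7), (149, 76, 8), (152, 77, 9), (155, 76, 13), (158, 75, 6), (161, 75, 6), (164, 75, 5), (167, 75, 11), (170, 154, 6), (173, 167, 4), (176, 166, 13), (179, 167, 14), (182, 167, 73), (185, 165, 164), (188, 166, 165), (191, 165, 166), (194, 164, 163), (197, 167, 166), (200, 165, 164), (203, 164, 164), (206, 164, 165), (209, 165, 163), (212, 166, 163), (215, 166, 163), (218, 165, 164), (221, 166, 164), (224, 167, 165), (227, 166, 164)]
```

```bash
python3 - <<'E'
from tilt import *
f=np.load("pics/v1.npz");p=dict(pose=f["pose"],K=f["K"]);g=cv2.cvtColor(f["W"],cv2.COLOR_BGR2GRAY)
print("band row106",g[106,516:542].tolist());print("blade row90",g[85:93,536:556].mean(0).round().tolist())
for n,x,c,r in(("band lo",.1287,520,106),("band hi",.1287,537.3,106),("blade lo",.1331,540,90),("blade hi",.1331,549.3,90)):print(n,np.round(ontoplane(p,(c,r),x),4))
E
```

```text
t 45.87 p [ 646.9 -140.   201.3] rot [2.285 2.156 0.   ] F [-1.1  0.9  0.4] w 36.1 g 0.0 j6 1.32
tcp in scale [ 134.9 -245.4]
band row106 [73, 75, 72, 67, 40, 22, 7, 9, 6, 14, 3, 13, 6, 11, 10, 9, 6, 7, 8, 17, 27, 47, 66, 72, 73, 73]
blade row90 [165.0, 164.0, 161.0, 142.0, 95.0, 43.0, 24.0, 22.0, 22.0, 22.0, 22.0, 22.0, 24.0, 36.0, 52.0, 59.0, 60.0, 60.0, 60.0, 60.0]
band lo [-0.1659  0.1755]
band hi [-0.1654  0.1846]
blade lo [-0.1595  0.1812]
blade hi [-0.1595  0.1859]
```

The pointer sits about 3.3 mm above the band centre (tilt ≈ +0.012), so the poise needs about 4.5 mm more outward travel. I'll go back to the knob.

>>> send_rows --commands '[{"xyz": [0,0,35],"roll": 7},{"xyz": [0,0,70],"roll": 14},{"xyz": [0,0,106],"roll": 21},{"xyz": [0,30,106],"roll": 28},{"xyz": [0,65,106],"roll": 35}]'

```text
clock: 46.28
position: [0.6485, -0.0771, 0.3105]
tool_rot: [1.525, 2.738, 0.003]
contact_force: [1.6, 0.5, -1.0]
grip_width: 0.0359
grip_force: 0.0
```

>>> send_rows --commands '[{"xyz": [0,35,0],"roll": 7},{"xyz": [4,70,0],"roll": 14},{"xyz": [8,105,0],"roll": 21},{"xyz": [12,140,0],"roll": 28},{"xyz": [14,164,0],"roll": 35}]'

```text
clock: 46.7
position: [0.6604, 0.0919, 0.3069]
tool_rot: [-0.623, -3.079, -0.001]
contact_force: [0.6, -0.3, -0.3]
grip_width: 0.0357
grip_force: 0.0
```

>>> send_rows --commands '[{"xyz": [0,0,0],"roll": 7},{"xyz": [0,0,0],"roll": 14},{"xyz": [0,0,0],"roll": 20},{"xyz": [0,0,0],"roll": 20},{"xyz": [0,0,0],"roll": 20}]'

```text
clock: 47.12
position: [0.6608, 0.0888, 0.3068]
tool_rot: [-0.096, -3.14, -0.0]
contact_force: [0.2, 0.3, 0.2]
grip_width: 0.0358
grip_force: 0.0
```

```bash
python3 - <<'E'
from ov import *
W=robot.capture("wrist")
for d in robot.outline_of(W,"poise_knob")[:1]:
    m=np.array(d["mask"]);b=mb(m);print(d["confidence"],b)
    # knob: lowest rows of mask
    ys,xs=np.nonzero(m);k=ys>b[3]-12;c=((xs[k].min()+xs[k].max())/2,b[3]-10);print(c,xs[k].min(),xs[k].max(),wz(W,c,.242).round(4))
E
```

```text
t 47.12 p [660.8  88.8 306.8] rot [-0.096 -3.14  -0.   ] F [0.2 0.3 0.2] w 35.8 g 0.0 j6 0.1
tcp in scale [135.6 -16.2]
0.62 [259.5 178.5 297.5 241.5]
(np.float64(279.5), np.float64(231.5)) 263 296 [0.6667 0.0885 0.242 ]
```

Centred over the knob again. Descend, push, and back off.

>>> send_rows --commands '[{"xyz": [0.5,0,-25],"roll": 0},{"xyz": [0.5,0,-50],"roll": 0},{"xyz": [0.5,0,-70],"roll": 0},{"xyz": [0.5,0,-80],"roll": 0},{"xyz": [0.5,0,-80],"roll": 0}]'

```text
clock: 47.63
position: [0.6599, 0.0886, 0.2231]
tool_rot: [-0.094, -3.134, 0.0]
contact_force: [-1.2, -0.3, -0.0]
grip_width: 0.0356
grip_force: 0.0
```

>>> send_rows --commands '[{"xyz": [0,-2,0],"roll": 0},{"xyz": [0,-4,0],"roll": 0},{"xyz": [-0.3,-6.5,0],"roll": 0},{"xyz": [-0.5,-8.5,0],"roll": 0},{"xyz": [-0.5,-8.5,0],"roll": 0}]'

```text
clock: 48.05
position: [0.6622, 0.0801, 0.2274]
tool_rot: [0.092, 3.138, 0.0]
contact_force: [-0.1, -0.5, 0.3]
grip_width: 0.0356
grip_force: 0.0
```

>>> send_rows --commands '[{"xyz": [0.2,4,0],"roll": 0},{"xyz": [0.2,4,0],"roll": 0},{"xyz": [0.2,4,0],"roll": 0},{"xyz": [0.2,4,20],"roll": 0},{"xyz": [0.2,4,50],"roll": 0}]'

```text
clock: 48.47
position: [0.6596, 0.0846, 0.2731]
tool_rot: [-0.09, -3.132, 0.001]
contact_force: [0.9, 0.5, -0.3]
grip_width: 0.0359
grip_force: 0.0
```

>>> send_rows --commands '[{"xyz": [0,0,30],"roll": 0},{"xyz": [-15,-10,30],"roll": -5},{"xyz": [-35,-35,30],"roll": -12},{"xyz": [-48,-65,30],"roll": -19},{"xyz": [-60,-95,30],"roll": -26}]'

```text
clock: 48.88
position: [0.601, -0.0108, 0.3068]
tool_rot: [0.801, 3.037, -0.0]
contact_force: [1.3, -1.1, -0.1]
grip_width: 0.0356
grip_force: 0.0
```

>>> send_rows --commands '[{"xyz": [-13,-35,0],"roll": -7},{"xyz": [-26,-70,0],"roll": -14},{"xyz": [-41,-115,0],"roll": -21},{"xyz": [-41,-130,0],"roll": -28},{"xyz": [-41,-130,-30],"roll": -35}]'

```text
clock: 49.3
position: [0.5626, -0.146, 0.2818]
tool_rot: [1.681, 2.64, 0.001]
contact_force: [1.5, -0.1, 0.8]
grip_width: 0.036
grip_force: 0.0
```

>>> send_rows --commands '[{"xyz": [0,0,-35],"roll": -7},{"xyz": [0,0,-70],"roll": -14},{"xyz": [0,0,-110],"roll": -21},{"xyz": [0,0,-140],"roll": -29},{"xyz": [0,0,-151],"roll": -29}]'

```text
clock: 49.72
position: [0.5572, -0.1392, 0.1201]
tool_rot: [-2.285, -2.146, 0.006]
contact_force: [-0.3, 0.2, -0.7]
grip_width: 0.0359
grip_force: 0.0
```

>>> send_rows --commands '[{"xyz": [0,0,0],"roll": 0},{"xyz": [0,0,0],"roll": 0},{"xyz": [0,0,0],"roll": 0},{"xyz": [0,0,0],"roll": 0}]'

```text
clock: 50.05
position: [0.5623, -0.141, 0.1274]
tool_rot: [2.282, 2.154, 0.003]
contact_force: [0.1, 0.7, -0.5]
grip_width: 0.0356
grip_force: 0.0
```

```bash
cat > lv.py <<'E'
from tilt import *
p=robot.capture("wrist");g=cv2.cvtColor(p["image"],cv2.COLOR_BGR2GRAY).astype(float)
print(np.array(p["pose"])[:3,3].round(3))
def edges(row,half):
    v=g[row-half:row+half+1].mean(0);v=v[480:560];return v
for r in(60,75,90,106,112,120):
    v=edges(r,2);print(r,"".join(" .:-=+*#%@"[min(9,int(x)*10//230)] for x in v))
E
python3 lv.py
```

```text
t 50.05 p [ 562.3 -141.   127.4] rot [2.282 2.154 0.003] F [ 0.1  0.7 -0.5] w 35.6 g 0.0 j6 1.27
tcp in scale [  50.4 -251.2]
[ 0.566 -0.064  0.27 ]
60 **********************************#####***+:.  .  ..::::::::::::::=********####*
75 ###################**#####****##########**+-. .   ..::::::::::::::=****###*#####
90 ##########################**++++++++++++++-::.................::::=*######*#####
106 --------------------------:.              .::-----------------------------------
112 -------------------------::.              .:------------------------------------
120 -------------------------:.              .::------------------------------------
```

```bash
cat >> lv.py <<'E'
def cross(v,a,b,level):
    x=np.arange(480,560);i=[k for k in range(a-480,b-480) if (v[k]-level)*(v[k+1]-level)<=0][0];return x[i]+(v[i]-level)/(v[i]-v[i+1])
vb=edges(106,2);vp=edges(75,4)
bl=cross(vb,495,515,40);bh=cross(vb,515,535,40);pl=cross(vp,515,530,90);ph=cross(vp,527,545,40)
B=[ontoplane(p,(c,106),.1287)[1] for c in(bl,bh)];Q=[ontoplane(p,(c,75),.1331)[1] for c in(pl,ph)]
print(bl,bh,pl,ph,np.round(B,4),np.round(Q,4),"diff mm",1000*(np.mean(Q)-np.mean(B)))
E
python3 lv.py | tail -1; python3 - <<'E'
E
```

```text
507.0534351145038 522.9238095238095 522.9054054054054 531.2516129032258 [0.1756 0.1843] [0.1789 0.1834] diff mm 1.220681246691807
```

The offset is now about +1.2 mm. One small final nudge of 1.5 mm.

>>> send_rows --commands '[{"xyz": [0,0,41],"roll": 7},{"xyz": [0,0,82],"roll": 14},{"xyz": [0,0,123],"roll": 21},{"xyz": [0,0,164],"roll": 28},{"xyz": [15,25,181],"roll": 35}]'

```text
clock: 50.57
position: [0.5762, -0.1192, 0.3141]
tool_rot: [1.524, 2.735, -0.001]
contact_force: [2.0, -0.2, 0.9]
grip_width: 0.0361
grip_force: 0.0
```

>>> send_rows --commands '[{"xyz": [14,35,0],"roll": 7},{"xyz": [28,70,0],"roll": 14},{"xyz": [42,105,0],"roll": 21},{"xyz": [57,140,0],"roll": 28},{"xyz": [72,170,0],"roll": 35}]'

```text
clock: 50.98
position: [0.6483, 0.057, 0.3077]
tool_rot: [0.624, 3.077, 0.002]
contact_force: [0.4, -1.3, -0.5]
grip_width: 0.0355
grip_force: 0.0
```

>>> send_rows --commands '[{"xyz": [14,30,0],"roll": 7},{"xyz": [14,30,0],"roll": 14},{"xyz": [14,30,0],"roll": 20},{"xyz": [14,30,0],"roll": 20},{"xyz": [14,30,0],"roll": 20}]'

```text
clock: 51.4
position: [0.6619, 0.0847, 0.307]
tool_rot: [0.095, 3.139, 0.0]
contact_force: [-0.5, -0.7, 1.0]
grip_width: 0.0356
grip_force: 0.0
```

```bash
python3 ov.py
```

```text
t 51.4 p [661.9  84.7 307. ] rot [0.095 3.139 0.   ] F [-0.5 -0.7  1. ] w 35.6 g 0.0 j6 0.09
tcp in scale [136.9 -20.2]
```

>>> send_rows --commands '[{"xyz": [0,0,-25],"roll": 0},{"xyz": [0,0,-50],"roll": 0},{"xyz": [0,0,-70],"roll": 0},{"xyz": [0,0,-80],"roll": 0},{"xyz": [0,0,-80],"roll": 0}]'

```text
clock: 51.82
position: [0.6599, 0.0838, 0.2237]
tool_rot: [-0.096, -3.135, 0.0]
contact_force: [-0.1, 0.1, 0.0]
grip_width: 0.0358
grip_force: 0.0
```

>>> send_rows --commands '[{"xyz": [0,-2,0],"roll": 0},{"xyz": [0,-4,0],"roll": 0},{"xyz": [-0.3,-5,0],"roll": 0},{"xyz": [-0.3,-6,0],"roll": 0},{"xyz": [-0.3,-6,0],"roll": 0}]'

```text
clock: 52.23
position: [0.6621, 0.0783, 0.2274]
tool_rot: [0.092, 3.138, 0.0]
contact_force: [0.4, -0.3, 0.4]
grip_width: 0.0359
grip_force: 0.0
```

>>> send_rows --commands '[{"xyz": [0.2,4,0],"roll": 0},{"xyz": [0.2,4,0],"roll": 0},{"xyz": [0.2,4,0],"roll": 0},{"xyz": [0.2,4,20],"roll": 0},{"xyz": [0.2,4,50],"roll": 0}]'

```text
clock: 52.65
position: [0.6595, 0.0826, 0.2731]
tool_rot: [-0.091, -3.133, 0.001]
contact_force: [0.3, -0.7, -0.5]
grip_width: 0.0358
grip_force: 0.0
```

>>> send_rows --commands '[{"xyz": [0,0,30],"roll": 0},{"xyz": [-15,-10,30],"roll": -5},{"xyz": [-35,-35,30],"roll": -12},{"xyz": [-48,-65,30],"roll": -19},{"xyz": [-60,-95,30],"roll": -26}]'

```text
clock: 53.07
position: [0.6009, -0.0128, 0.3068]
tool_rot: [0.801, 3.037, -0.0]
contact_force: [1.0, -0.1, -0.4]
grip_width: 0.0362
grip_force: 0.0
```

>>> send_rows --commands '[{"xyz": [-13,-35,0],"roll": -7},{"xyz": [-26,-70,0],"roll": -14},{"xyz": [-41,-115,0],"roll": -21},{"xyz": [-41,-130,0],"roll": -28},{"xyz": [-41,-130,-30],"roll": -35}]'

```text
clock: 53.48
position: [0.5625, -0.1481, 0.2817]
tool_rot: [1.682, 2.64, 0.0]
contact_force: [1.6, -0.1, 0.5]
grip_width: 0.0361
grip_force: 0.0
```

>>> send_rows --commands '[{"xyz": [0,0,-35],"roll": -7},{"xyz": [0,0,-70],"roll": -14},{"xyz": [0,0,-110],"roll": -21},{"xyz": [0,0,-140],"roll": -29},{"xyz": [0,0,-151],"roll": -29}]'

```text
clock: 53.9
position: [0.5571, -0.1412, 0.1201]
tool_rot: [-2.285, -2.146, 0.006]
contact_force: [0.3, 0.4, 0.7]
grip_width: 0.0357
grip_force: 0.0
```

>>> send_rows --commands '[{"xyz": [0,0,0],"roll": 0},{"xyz": [0,0,0],"roll": 0},{"xyz": [0,0,0],"roll": 0},{"xyz": [0,0,0],"roll": 0},{"xyz": [0,0,0],"roll": 0}]'

```text
clock: 54.32
position: [0.562, -0.1429, 0.1271]
tool_rot: [2.282, 2.154, 0.002]
contact_force: [-0.8, 0.0, 0.6]
grip_width: 0.0358
grip_force: 0.0
```

```bash
python3 lv.py | tail -1
```

```text
507.5241935483871 523.3125 521.5311111111112 530.0359712230215 [0.1756 0.1842] [0.1779 0.1825] diff mm 0.2914150454059461
```

The pointer is centred to 0.3 mm. One numeric check of the barrels and weight before handing in.

```bash
python3 - <<'E'
from ov import *
T=robot.capture("top");S=robot.capture("side")
for p,n in((T,"T"),(S,"S")):
  for d in robot.outline_of(p,"barrel0"):
    if p["image"][np.array(d["mask"])].mean(0)@[-1,0,1]>25: continue
    v,r=fit([(p,d["mask"])],BAR[2:]+[(.018,.03)],.03,onz(p,d["xy"],.1)[:2]);print(n,round(d["confidence"],2),"scale",(1000*R.T@(v-o)).round(1),r)
  for d in robot.outline_of(p,"test_weight")[:1]:
    v,r=fit([(p,d["mask"])],WGT,.004,onz(p,d["xy"],.04)[:2]);print(n,"weight",v.round(3),r)
E
```

```text
t 54.37 p [ 561.8 -142.9  126.9] rot [2.283e+00 2.155e+00 2.000e-03] F [ 0.6  0.1 -0.3] w 35.7 g 0.0 j6 1.27
tcp in scale [  50.  -253.1]
T 0.74 scale [ -1.8 -98.3] [ 0.6  2.4 -0.7 -3.6]
T 0.66 scale [-3.6 31.9] [ 0.6  2.1 -0.6 -2.8]
T 0.64 scale [ -4.3 -35.2] [ 0.1  1.7 -0.2 -2.2]
T 0.58 scale [-1.6 97.4] [ 0.6  2.  -0.6 -2.7]
S 0.74 scale [  3.9 -33.9] [ 0.2  0.2 -0.1 -0.2]
S 0.71 scale [  -3.3 -108. ] [ 2.   2.1 -1.8 -1.3]
S 0.53 scale [-0.1 22.7] [ 1.4  1.9 -1.3 -1.3]
S 0.5 scale [ 1.1 88.4] [ 1.1  1.7 -1.  -1.2]
S weight [ 0.637 -0.153] [-0.1  0.3  0.1 -0.2]
```

```bash
python3 -c "
from station import robot
print(robot.close_job())"
```

```text
the job is handed in; nothing more can be done
None
```

I handed the job in at about 54 s: the test weight is in its tray, each of the four white barrels was slid into its own slot until it met the slot end, and the pointer rests about 0.3 mm from the index centre. That barrels are fully home rests on that contact, because the final camera check is only good to a few millimetres. The hand-in returned no verdict.

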